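# Turn the collar key round and open the lens test socket

### The arm

A 7-joint arm with a two-finger parallel gripper is mounted at the origin on the work surface. World frame = base frame: x ahead of the robot, y to its left, z up, the work surface at z = 0. Lengths are in m, angles in rad, forces in N, time in s.
With the tool pointing down it reaches from about 0.35 to 0.9 m from the base axis. Payload 8.1 kg.
Tool frame: the origin (TCP) lies midway between the tips of the shut fingers; the grasp point (between the pads) lies 19 mm behind it; z points along the fingers, y is the direction in which the jaws open and shut (so a half turn about z gives the same grasp; the last joint's range is limited). The gripper opens to 92 mm and grips with 3 to 60 N. Pads are 19 mm wide; open, the fingers measure 130 mm over their backs; the gripper's body (75 mm by 190 mm) begins 47 mm behind the grasp point.
Start: joints at [1.162, 0.434, 0.025, 1.573, -0.012, 1.134, -0.075], TCP at [0.188, -0.596, 0.199] pointing down, gripper open.
Joint ranges: [-2.62, 2.62], [-0.44, 2.09], [-1.27, 1.32], [0.08, 2.57], [-1.32, 4.46], [0.12, 2], [-2.74, 2.74]. Speed limits (rad/s): [2.22, 2.22, 3.01, 3.01, 3.14, 3.14, 3.14].

### API

Orientations are given as a rotation vector (axis times angle).
In Python, from cell import arm gives the robot as it stands. The module is installed in compiled form; this text tells all that it offers.
- The arm moves only by the tool jog_arm, never from a script. Its argument "increments" is a list of rows, each an object with "slide": the shift along the tool's x, y, z in mm, a list of three; "roll": the turn about the tool's z in rad; "gripper": the opening, from 0 (shut) to 1 (fully open). In form: [{"slide": [x, y, z], "roll": roll, "gripper": gripper}, ...]. A call has exactly 10 rows; each row is the pose to reach, as a shift and turn from the pose commanded when the call began, along the tool's axes at that moment; what a row does not reach only later rows make up. A row lasts 1/12 s, in which the tool goes at most 41.7 mm and 7.16 degrees, less where a joint would pass 70% of its speed; a pose out of reach is approached as far as the arm can. A call with a gripper value outside its range is refused whole. The fingers move at their own pace and stop on an object; "newtons" is the grip in N (left out, the last holds). Time passes only in rows, so rows that repeat a pose let the fingers close, or fill a call up. It gives the time, the measured TCP pose, the force and the opening at its end, in the units of the state.
- arm.observe(): the state, without advancing time (a new reading comes with each control period).
- arm.get_image(name): name is "scene" or "top" or "wrist"; returns a dict with "frame" (400x640x3 uint8, blue, green, red), "depth" (400x640 float32, m along the optical axis (not along the pixel's ray), 0 where there is no reading), "intrinsics" (3x3 intrinsics, pixels), "R" (3x3) and "t" (3): a world point X has camera coordinates R X + t; the wrist camera has in their place "hand_eye" (4x4, takes a point from camera to tool coordinates, whose origin is the TCP and whose axes are the flange's). Camera axes: x right, y down, z forward; pixel columns grow to the right and rows downward; lengths in m; the calibration is good to about 2 mm. A picture is of the moment at which its call begins: read the wrist's pose just before it.
- arm.sign_off(): hands the job in, once; it reports no verdict.
The state is a dict: "clock": time; "joints": joint angles; "dq": joint speeds; "joint_efforts": joint torques, N m; "position": TCP position; "ee_rot": TCP orientation; "force": force on the tool from outside, world axes, zero at the start; "ft_torque": the same for the moment, N m; "width": opening from 0.0 (shut) to 1.0 (fully open).
Only numpy, scipy, OpenCV 4.12 (cv2) and the standard library are available. Lean on these libraries where they do the work, as an engineer would, in place of code of your own. Each camera call takes 0.05 s, during which the arm holds its last target.

### The job

Draw the collar key out of its sleeve, lay it lengthwise on the rubber mat with its head at the far end (away from you) and let go, so that you can take it again by the handle. Seat its head flat on the tab of the socket's collar, both holes over the two pins and the handle pointing outward, and let go before turning; then push the handle to the right until the collar stands fully open at its stop, and leave the key seated there. Do not shift any of the lenses, caps, filters, brush and blower lying about.

Things in the scene. Friction and masses are not known exactly. Their poses are not given: they have to be found in the camera images.
- key_head (a point): Centre (half-way up) of the collar key's steel head: 62 mm long (x), 46 wide (y), 14 thick; two vertical through holes, 12 mm diameter, on its long axis 15 mm either side of this point. x points from handle to head, z up. The head is the heavy end: key 0.2 to 0.33 kg, balance point about 20 mm behind this point. At the start it lies on the counter, head towards the robot
- key_handle (a point): Centre (half-way up) of the key's straight black handle, 91 mm behind key_head, same axes. Handle 22 mm wide, 16 mm thick, from 31 to 151 mm behind key_head; its underside is level with the head's. At the start all but its first 14 to 34 mm is hidden in the sleeve
- sleeve: Low aluminium sleeve fixed to the counter, 110 mm long (x from -60 to +50 mm), 46 wide, 28 high, origin on the counter on its axis. Its tunnel, 34 mm wide and 24 high, is open only at the -x end, towards the robot. The key's handle lies in it, so the key must be drawn out along -x by 110 mm before it is lifted
- mat: Plain black rubber mat fixed flat on the counter, 220 mm (x) by 110 mm (y), 5 mm thick; origin at the centre of its underside; its +x end is the far end, away from the robot
- socket: Black bayonet test socket bolted to the counter, a round flange 124 mm in diameter, 12 mm high; origin on the counter on its vertical axis, about which the chrome collar turns (102 mm diameter, top 36 mm above the counter, with a flat tab sticking out, roughly to the robot at the start)
- seat (a point): Point on the upper face of the collar's tab, 22 mm above the counter, 90 mm from the socket's axis, midway between two upright pins. +x points to the socket's axis, -x outward, z up. Tab 66 mm wide, reaching 35 mm outward of here; two cheeks on it, 14 mm high, 56 long, 53 apart: the head fits between, fingers do not. Seated, key_head is 7 mm above this point and the handle points outward (-x)
- pin_outer (a point): Centre of the tip of the outer dowel pin, 15 mm outward of seat. Both pins: 10 mm diameter, 13 mm high above the tab, upper 5 mm tapered to 4 mm diameter
- pin_inner (a point): Centre of the tip of the inner dowel pin, 15 mm from seat towards the socket's axis
- collar (a joint): Turn of the collar in rad, counter-clockwise seen from above, so the tab and the key's handle swing to the robot's right (-y). Starts at 0 to 0.15; fully open against its stop at 0.75. Stiff: about 0.5 N m of friction (2.5 N of push 200 mm from the axis); it stays where it is left
- lens: matte black prime lens standing upright, 66 mm diameter, 68 mm high; origin under its centre. A bystander
- blower: red hard-plastic blower bulb standing on its base with its black nozzle up, 64 mm diameter, 135 mm high; origin under its centre. A bystander
- rear_cap: steel rear cap, a disc 62 mm in diameter and 14 mm high, lying flat; origin under its centre. A bystander
- filter_a: black-rimmed frosted filter ring lying flat, 76 mm diameter, 7 mm high; origin under its centre. A bystander
- filter_b: black-rimmed frosted filter ring lying flat, 68 mm diameter, 7 mm high; origin under its centre. A bystander
- brush: wooden lens brush lying flat on the left of the counter; origin under its middle. A bystander
Not all that is in view belongs to the job. Leave any purple or turquoise look-alike of the socket alone.

How it is judged:
By the outcome, as a careful person would: the job done as asked, in the order asked, and still so for the second after the job is handed in, with the robot touching nothing.
It also fails if it takes over 72 s, if anything falls off the work surface, if the arm or the gripper's body presses on something with over 40 N, if the wrist force passes 120 N, or if a joint passes its speed limit or range.

## Working session

There is one attempt and no reset: what is moved stays moved. The work goes in short steps, Python scripts to look and compute and a tool call to move; the robot and the scene stay as the last step left them, time stands still between calls to the robot, and variables do not carry over. Pictures are saved under pics/ and viewed, and the job is handed in when it is done.

Besides the shell and the picture viewer there is one more tool, called after "Emit:" as name(argument=value, ...) on one line, values as JSON. jog_arm: Moves the arm, as the interface text tells. Its arguments: {"type":"object","properties":{"increments":{"type":"array"},"newtons":{"type":"number"}},"required":["increments"]}

```bash
mkdir -p pics; cat > h.py <<'E'
import numpy as np, cv2
from scipy.spatial.transform import Rotation as Rn
from cell import arm
def snap(name,fn):
    s=arm.observe(); d=arm.get_image(name); cv2.imwrite('pics/'+fn+'.png',d['frame'])
    if 'hand_eye' in d:
        T=np.eye(4);T[:3,:3]=Rn.from_rotvec(s['ee_rot']).as_matrix();T[:3,3]=s['position']
        M=np.linalg.inv(T@np.array(d['hand_eye']));d['R']=M[:3,:3];d['t']=M[:3,3]
    np.savez('pics/'+fn+'.npz',frame=d['frame'],depth=d['depth'],K=d['intrinsics'],R=d['R'],t=d['t'])
    return d
def load(fn): return dict(np.load('pics/'+fn+'.npz'))
def ray(d,uv,z):
    K=d['K'] if 'K' in d else d['intrinsics']
    uv=np.atleast_2d(uv).astype(float)
    r=np.c_[uv,np.ones(len(uv))]@np.linalg.inv(K).T@d['R']
    c=-d['R'].T@d['t']
    return c+r*((z-c[2])/r[:,2])[:,None]
def dpt(d,uv):
    K=d['K'];u,v=uv;z=d['depth'][int(v),int(u)]
    return d['R'].T@(np.linalg.inv(K)@[u,v,1]*z-d['t'])
def tri(ds,uvs):
    A=np.zeros((3,3));b=np.zeros(3)
    for d,uv in zip(ds,uvs):
        c=-d['R'].T@d['t'];r=d['R'].T@np.linalg.inv(d['K'])@[*uv,1];r/=np.linalg.norm(r)
        P=np.eye(3)-np.outer(r,r);A+=P;b+=P@c
    return np.linalg.solve(A,b)
def proj(d,X):
    p=d['K']@(d['R']@np.array(X)+d['t']);return p[:2]/p[2]
def st():
    s=arm.observe()
    for k in('clock','joints','position','ee_rot','force','width'):print(k,np.round(s[k],4))
    print(np.round(Rn.from_rotvec(s['ee_rot']).as_matrix(),3))
E
python3 - <<'E'
from h import *
st()
for n in('scene','top','wrist'): 
    d=snap(n,n+'0'); print(n,np.round(-d['R'].T@d['t'],3))
E
```

```text
clock 0.0
joints [ 1.1624  0.4352  0.025   1.5741 -0.0116  1.134  -0.0751]
position [ 0.1879 -0.5955  0.1979]
ee_rot [-3.1034e+00 -4.7810e-01  6.0000e-04]
force [-0.3142 -0.7861  0.2954]
width 1.0007
[[ 0.954  0.301 -0.001]
 [ 0.301 -0.954  0.001]
 [-0.    -0.002 -1.   ]]
scene [ 1.024 -0.441  0.8  ]
top [0.391 0.102 1.314]
wrist [ 0.266 -0.572  0.385]
```

View pics/top0.png

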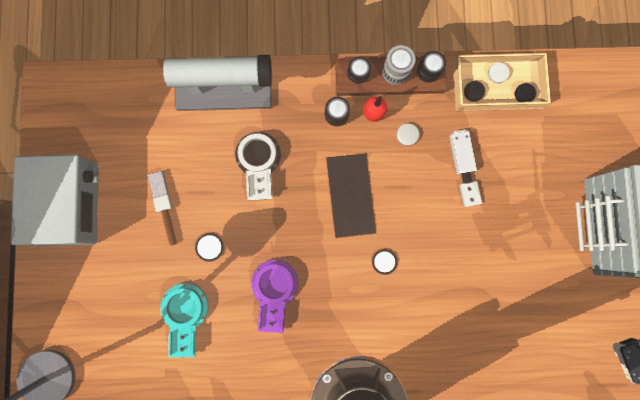

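View pics/scene0.png

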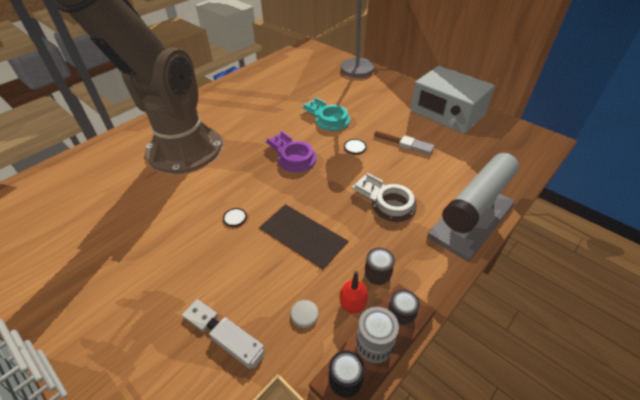

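View pics/wrist0.png

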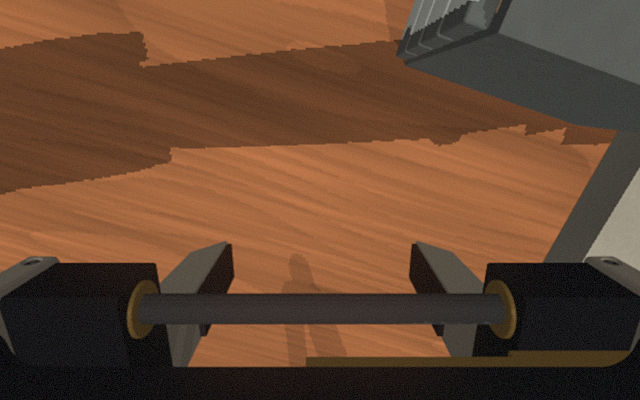

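The top view shows the sleeve at about (464,150) with the key head at (470,190), the mat at (351,195), and the socket at (258,153) with its tab at (259,185). Next I'll measure these at larger scale.

```bash
python3 - <<'E'
from h import *
a=load('top0');f=a['frame']
i1=cv2.resize(f[120:215,430:510],None,fx=6,fy=6,interpolation=cv2.INTER_CUBIC)
i2=cv2.resize(f[120:215,225:300],None,fx=4,fy=6,interpolation=cv2.INTER_CUBIC)
i2=cv2.resize(f[120:215,225:278+0],None,fx=6,fy=6,interpolation=cv2.INTER_CUBIC)
cv2.imwrite('pics/z1.png',np.hstack([i1[:, :480],i2]))
b=load('scene0')['frame']
cv2.imwrite('pics/z2.png',np.hstack([cv2.resize(b[290:375,175:275],None,fx=4,fy=4,interpolation=cv2.INTER_CUBIC),cv2.resize(b[150:235,340:440],None,fx=4,fy=4,interpolation=cv2.INTER_CUBIC)]))
# rough
for n,uv in dict(sleeve_far=(461,131),keynear=(471,205),mat=(351,195),sock=(258,153),tab=(259,185),lens=(337,110),cap=(408,134),blower=(375,108),fa=(385,262),fb=(209,247)).items():
    print(n,np.round(dpt(a,uv),3),np.round(ray(a,uv,0.014)[0],3))
E
```

```text
sleeve_far [ 0.718 -0.305  0.021] [ 0.72  -0.307  0.014]
keynear [ 0.516 -0.321  0.015] [ 0.516 -0.321  0.014]
mat [ 0.553 -0.001  0.008] [ 0.552 -0.     0.014]
sock [0.674 0.247 0.012] [0.674 0.247 0.014]
tab [0.586 0.245 0.016] [0.586 0.246 0.014]
lens [0.771 0.032 0.068] [0.788 0.029 0.014]
cap [ 0.716 -0.162  0.012] [ 0.715 -0.162  0.014]
blower [ 0.77  -0.066  0.082] [ 0.791 -0.075  0.014]
fa [ 0.372 -0.085  0.007] [ 0.372 -0.084  0.014]
fb [0.425 0.382 0.006] [0.424 0.38  0.014]
```

View pics/z1.png

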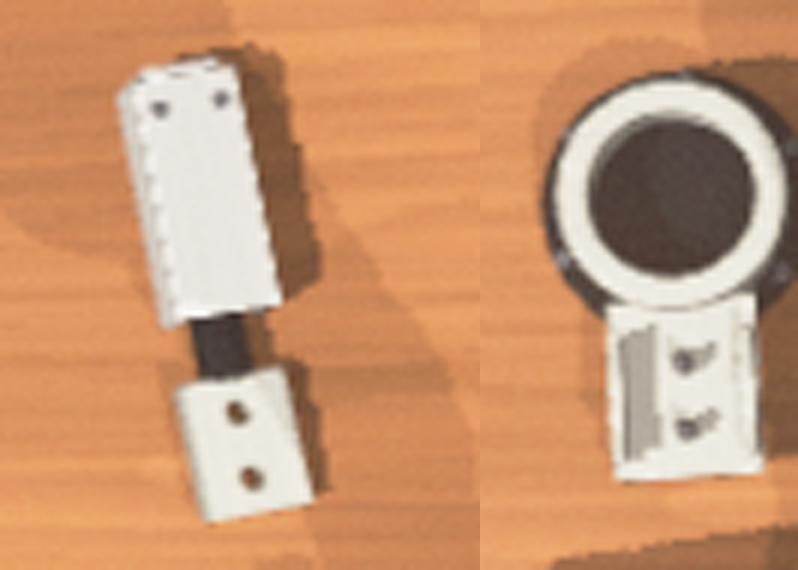

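View pics/z2.png

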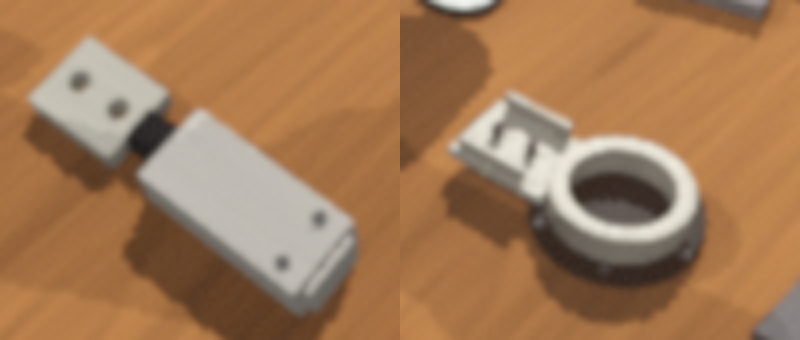

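```bash
cat >> h.py <<'E'
def goto(p,yaw):
    s=arm.observe();R=Rn.from_rotvec(s['ee_rot']).as_matrix()
    d=R.T@(np.array(p)-s['position'])*1000
    y=np.arctan2(R[1,0],R[0,0]); dy=(yaw-y+np.pi)%(2*np.pi)-np.pi
    print('yaw now %.4f slide %s roll %.4f rows %.1f/%.1f'%(y,np.round(d,1),-dy,np.linalg.norm(d)/41.7,abs(dy)/.125))
E
python3 - <<'E'
from h import *
a=load('top0');b=load('scene0')
T=[(469.5,188.7),(472,199.7)];S=[(204.5,316.8),(195,310)]
P=[tri([a,b],[t,s]) for t,s in zip(T,S)]
for p in P: print(np.round(p,4))
Q=ray(a,T,.014);print(np.round(Q,4)); Q2=ray(b,S,.014);print(np.round(Q2,4))
q=Q.mean(0);v=Q[0]-Q[1];print('yaw',np.arctan2(v[1],v[0]),np.linalg.norm(v[:2]))
# mat contour
hsv=cv2.cvtColor(a['frame'],cv2.COLOR_BGR2HSV)
m=((hsv[...,2]<75)).astype(np.uint8);n,l,stt,c=cv2.connectedComponentsWithStats(m)
i=l[195,351];cs,_=cv2.findContours((l==i).astype(np.uint8),0,2)
r=cv2.minAreaRect(max(cs,key=cv2.contourArea));print(r)
bp=ray(a,cv2.boxPoints(r),.005);print(np.round(bp,3),bp.mean(0))
for nm,uvt in dict(sl=[(430+200/6,120+310/6+1),(430+222/6-7,120+65/6)]).items():
    z=ray(a,uvt,.028);print(np.round(z,3))
E
```

```text
[ 0.5609 -0.3203  0.0125]
[ 0.5311 -0.325   0.0121]
[[ 0.5606 -0.3199  0.014 ]
 [ 0.5307 -0.3247  0.014 ]]
[[ 0.5619 -0.3204  0.014 ]
 [ 0.5325 -0.325   0.014 ]]
yaw 0.15963883785168653 0.03032434401612672
((319.5, 199.5), (399.0, 639.0), 90.0)
[[ 1.134e+00  9.660e-01  5.000e-03]
 [ 1.089e+00 -8.400e-01  5.000e-03]
 [ 1.000e-03 -7.270e-01  5.000e-03]
 [ 5.200e-02  9.180e-01  5.000e-03]] [0.56869387 0.07931318 0.005     ]
[[ 0.602 -0.302  0.028]
 [ 0.717 -0.3    0.028]]
```

```bash
python3 - <<'E'
from h import *
goto((.50,-.33,.20),.16)
a=load('top0')
sat=cv2.cvtColor(a['frame'],cv2.COLOR_BGR2HSV)
print(sat[195,351],sat[170,345],sat[230,360],sat[195,310],sat[250,360])
m=((sat[...,2]<90)&(sat[...,1]<110)).astype(np.uint8)
m[:140]=0;m[250:]=0;m[:,:315]=0;m[:,390:]=0
cs,_=cv2.findContours(m,0,2);c=max(cs,key=cv2.contourArea)
r=cv2.minAreaRect(c);print(r)
bp=ray(a,cv2.boxPoints(r),.005);print(np.round(bp,3),bp.mean(0))
E
```

```text
yaw now 0.3057 slide [ 377.5 -159.4   -1.7] roll 0.1457 rows 9.8/1.2
[ 9 54 89] [10 52 89] [10 65 90] [ 12 147 214] [ 12 145 218]
((350.4488220214844, 194.56484985351562), (79.15995025634766, 38.966552734375), 83.2901611328125)
[[ 0.658  0.062  0.005]
 [ 0.668 -0.044  0.005]
 [ 0.453 -0.06   0.005]
 [ 0.444  0.044  0.005]] [5.55763546e-01 3.10150883e-04 5.00000000e-03]
```

Emit:
jog_arm(increments=[{"slide":[20,-8,0],"roll":0.02,"gripper":1},{"slide":[57,-24,0],"roll":0.04,"gripper":1},{"slide":[94,-40,0],"roll":0.06,"gripper":1},{"slide":[131,-56,0],"roll":0.08,"gripper":1},{"slide":[168,-72,0],"roll":0.1,"gripper":1},{"slide":[205,-88,0],"roll":0.12,"gripper":1},{"slide":[242,-104,0],"roll":0.14,"gripper":1},{"slide":[279,-120,0],"roll":0.146,"gripper":1},{"slide":[316,-135,0],"roll":0.146,"gripper":1},{"slide":[350,-148,0],"roll":0.146,"gripper":1}])

```text
clock: 0.98
position: [0.4789, -0.3472, 0.1987]
ee_rot: [-3.131, -0.252, -0.0]
force: [0.8, -0.2, -0.2]
width: 1.003
```

Emit:
jog_arm(increments=[{"slide":[28,-6,0],"roll":0,"gripper":1},{"slide":[28,-6,0],"roll":0,"gripper":1},{"slide":[28,-6,0],"roll":0,"gripper":1},{"slide":[28,-6,0],"roll":0,"gripper":1},{"slide":[28,-6,0],"roll":0,"gripper":1},{"slide":[28,-6,0],"roll":0,"gripper":1},{"slide":[28,-6,0],"roll":0,"gripper":1},{"slide":[28,-6,0],"roll":0,"gripper":1},{"slide":[28,-6,0],"roll":0,"gripper":1},{"slide":[28,-6,0],"roll":0,"gripper":1}])

```text
clock: 1.82
position: [0.5038, -0.3394, 0.1988]
ee_rot: [3.132, 0.25, -0.0]
force: [-0.3, 1.1, -0.4]
width: 1.002
```

```bash
python3 - <<'E'
from h import *
st();snap('wrist','w1')
E
```

```text
clock 1.8167
joints [ 0.5523  0.4092 -0.0674  1.6125  0.0299  1.1208 -0.934 ]
position [ 0.5038 -0.3394  0.1988]
ee_rot [ 3.1315  0.2501 -0.    ]
force [-0.2601  1.1145 -0.4483]
width 1.0019
[[ 0.987  0.159  0.   ]
 [ 0.159 -0.987 -0.   ]
 [-0.     0.    -1.   ]]
```

View pics/w1.png

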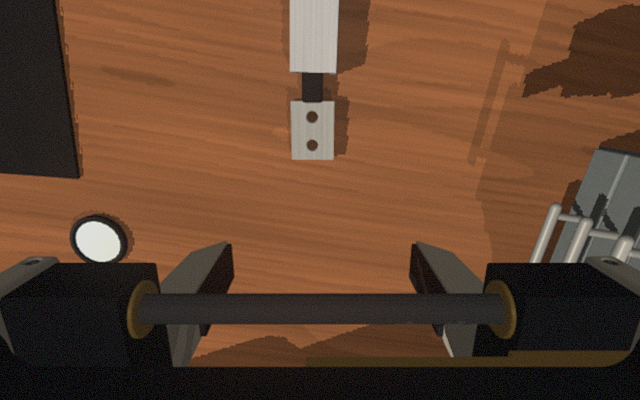

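The wrist view shows the key holes at (312,117) and (312,145), with the key aligned to the image's vertical axis.

```bash
python3 - <<'E'
from h import *
w=load('w1');a=load('top0')
g=cv2.cvtColor(w['frame'],cv2.COLOR_BGR2GRAY)
hs=[]
for (u,v) in [(312,117),(312,145)]:
    p=g[v-10:v+11,u-10:u+11];m=(p<110);ys,xs=np.nonzero(m);hs.append((u-10+xs.mean(),v-10+ys.mean()))
print(hs)
Q=ray(w,hs,.014);print(np.round(Q,4))
T=[(469.5,188.7),(472,199.7)]
for t,h in zip(T,hs): print('tri',np.round(tri([a,w],[t,h]),4))
v=Q[0]-Q[1];yaw=np.arctan2(v[1],v[0]);c=Q.mean(0)
print('yaw',yaw,np.linalg.norm(v),c, dpt(w,(325,130)))
# sleeve edges/head edges, handle
for uv in [(291,72),(337,72),(292,159),(333,159),(291,101),(334,101)]: print(uv,np.round(ray(w,uv,.028 if uv[1]==72 else .014)[0],4))
u=np.array([np.cos(yaw),np.sin(yaw)])
gp=c[:2]+.018*u; print(gp)
goto((*gp,.05),yaw)
E
```

```text
[(np.float64(311.54954954954957), np.float64(116.51351351351352)), (np.float64(311.8061224489796), np.float64(144.80612244897958))]
[[ 0.5603 -0.3212  0.014 ]
 [ 0.5305 -0.326   0.014 ]]
tri [ 0.5605 -0.3209  0.0116]
tri [ 0.5306 -0.3257  0.0118]
yaw 0.15988109819412785 0.030138113268981845 [ 0.54539733 -0.32360798  0.014     ] [ 0.54874236 -0.33764971  0.01588855]
(291, 72) [ 0.6003 -0.2949  0.028 ]
(337, 72) [ 0.6076 -0.3399  0.028 ]
(292, 159) [ 0.5115 -0.3067  0.014 ]
(333, 159) [ 0.5187 -0.3516  0.014 ]
(291, 101) [ 0.5726 -0.2974  0.014 ]
(334, 101) [ 0.5798 -0.3422  0.014 ]
[ 0.56316777 -0.32074237]
yaw now 0.1594 slide [ 61.4  -8.9 148.8] roll -0.0004 rows 3.9/0.0
```

Emit:
jog_arm(increments=[{"slide":[20,-3,20],"roll":0,"gripper":1},{"slide":[40,-6,50],"roll":0,"gripper":1},{"slide":[55,-8,80],"roll":0,"gripper":1},{"slide":[61.5,-9,110],"roll":0,"gripper":1},{"slide":[61.5,-9,140],"roll":0,"gripper":1},{"slide":[61.5,-9,165],"roll":0,"gripper":1},{"slide":[61.5,-9,180],"roll":0,"gripper":1},{"slide":[61.5,-9,190],"roll":0,"gripper":1},{"slide":[61.5,-9,195],"roll":0,"gripper":1},{"slide":[61.5,-9,195],"roll":0,"gripper":1}])

```text
clock: 2.7
position: [0.5631, -0.3204, 0.0031]
ee_rot: [-3.131, -0.251, 0.001]
force: [0.1, 0.2, 0.2]
width: 1.004
```

Emit:
jog_arm(increments=[{"slide":[0,0,0],"roll":0,"gripper":0.3},{"slide":[0,0,0],"roll":0,"gripper":0.3},{"slide":[0,0,0],"roll":0,"gripper":0.3},{"slide":[0,0,0],"roll":0,"gripper":0.3},{"slide":[0,0,0],"roll":0,"gripper":0.3},{"slide":[0,0,0],"roll":0,"gripper":0.3},{"slide":[0,0,0],"roll":0,"gripper":0.3},{"slide":[0,0,0],"roll":0,"gripper":0.3},{"slide":[0,0,0],"roll":0,"gripper":0.3},{"slide":[0,0,0],"roll":0,"gripper":0.3}], newtons=45)

```text
clock: 3.53
position: [0.5633, -0.3205, 0.0037]
ee_rot: [-3.132, -0.251, 0.0]
force: [0.5, 0.3, -0.5]
width: 0.329
```

```bash
python3 - <<'E'
from h import *
st()
goto((.56317,-.32074,.0038),.1599)
E
```

```text
clock 3.5333
joints [ 0.4797  0.6744 -0.0683  1.6918  0.0608  0.7775 -1.0281]
position [ 0.5633 -0.3205  0.0037]
ee_rot [-3.1316e+00 -2.5060e-01  1.0000e-04]
force [ 0.5387  0.3487 -0.5418]
width 0.3289
[[ 0.987  0.159 -0.   ]
 [ 0.159 -0.987 -0.   ]
 [-0.    -0.    -1.   ]]
yaw now 0.1597 slide [-0.2  0.2 -0.1] roll -0.0002 rows 0.0/0.0
```

```bash
python3 - <<'E'
from h import *
snap('wrist','w2');snap('scene','s2');st()
b=load('s2')['frame']
cv2.imwrite('pics/z3.png',cv2.resize(b[200:380,100:300],None,fx=4,fy=3.3))
E
```

```text
clock 3.6333
joints [ 0.4797  0.6744 -0.0683  1.6918  0.0609  0.7775 -1.0281]
position [ 0.5633 -0.3205  0.0037]
ee_rot [ 3.1316e+00  2.5070e-01 -2.0000e-04]
force [-0.2913 -0.6669  0.0716]
width 0.3014
[[ 0.987  0.159 -0.   ]
 [ 0.159 -0.987 -0.   ]
 [-0.     0.    -1.   ]]
```

View pics/w2.png

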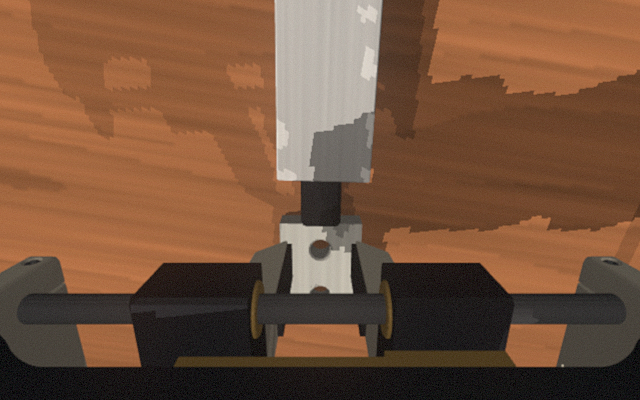

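View pics/z3.png

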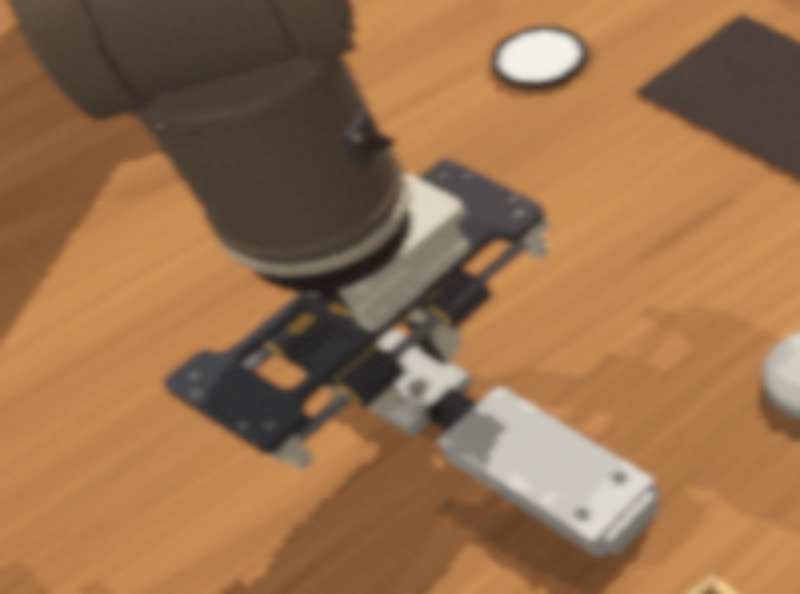

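```bash
python3 - <<'E'
from h import *
w=load('w2');print(w['K'],-w['R'].T@w['t'])
s=arm.observe()
print('tcp px',proj(w,s['position']))
R=Rn.from_rotvec(s['ee_rot']).as_matrix()
for uv in [(285,240),(272,265),(283,290),(320,235),(300,235),(360,262),(372,250),(290,222),(320,270),(282,320)]:
    X=dpt(w,uv);print(uv,np.round(X,4),'tool',np.round(R.T@(X-s['position'])*1000,1))
cv2.imwrite('pics/z4.png',cv2.resize(w['frame'][190:380,220:420],None,fx=4,fy=3))
E
```

```text
[[338.37240572   0.         321.1380933 ]
 [  0.         338.37240572 201.07953155]
 [  0.           0.           1.        ]] [ 0.64410041 -0.3087696   0.19101398]
tcp px [319.03810118 236.47099776]
(285, 240) [ 0.5634 -0.3011  0.0158] tool [  3.1 -19.1 -12.1]
(272, 265) [ 0.57   -0.2989  0.058 ] tool [ 10.1 -20.3 -54.3]
(283, 290) [ 0.5693 -0.3056  0.075 ] tool [  8.3 -13.7 -71.3]
(320, 235) [ 0.5695 -0.3201  0.0158] tool [  6.2   0.6 -12.1]
(300, 235) [ 0.5675 -0.3091  0.0153] tool [  6.  -10.6 -11.6]
(360, 262) [ 0.5753 -0.3376  0.0534] tool [  9.1  18.8 -49.7]
(372, 250) [ 0.5775 -0.3442  0.0433] tool [ 10.2  25.7 -39.6]
(290, 222) [ 0.5734 -0.3024  0.0128] tool [ 12.8 -16.3  -9.1]
(320, 270) [ 0.5483 -0.3235  0.0167] tool [-15.3   0.6 -13. ]
(282, 320) [ 0.5871 -0.3076  0.1164] tool [  25.5   -8.9 -112.7]
```

View pics/z4.png

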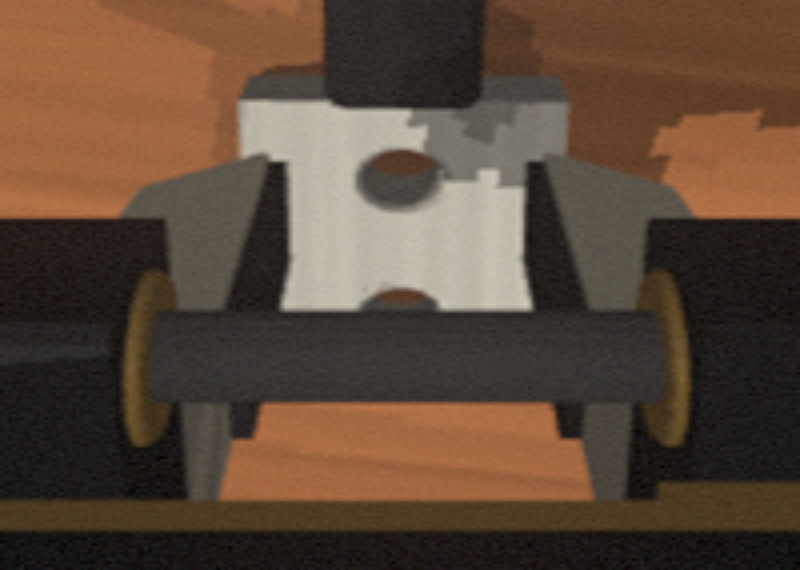

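```bash
python3 - <<'E'
from h import *
w=load('w2')
s=arm.observe();R=Rn.from_rotvec(s['ee_rot']).as_matrix()
for uv in [(288,246),(287,243),(285,245),(284,247),(280,247),(277,250),(290,250),(290,260),(288,270),(286,290),(353,246),(354,243)]:
    X=dpt(w,uv);print(uv,'tool',np.round(R.T@(X-s['position'])*1000,1))
print(arm.observe()['width'])
d=load('w1')
for uv in [(231,243),(229,244),(225,246),(220,250),(413,243),(415,244)]:
    X=dpt(d,uv);print(uv,'tool',np.round(R.T@(X-np.array([0.5038,-0.3394,0.1988]))*1000,1))
E
```

```text
(288, 246) tool [  8.7 -15.4 -31.9]
(287, 243) tool [  9.5 -16.1 -30.1]
(285, 245) tool [ 10.4 -16.6 -34.3]
(284, 247) tool [ 10.2 -16.9 -36.2]
(280, 247) tool [ 10.3 -18.8 -36.4]
(277, 250) tool [ 10.4 -19.9 -40. ]
(290, 250) tool [  8.9 -14.  -36.8]
(290, 260) tool [  4.9 -13.8 -39.7]
(288, 270) tool [  5.1 -13.8 -49.8]
(286, 290) tool [  1.6 -13.8 -60.7]
(353, 246) tool [  8.2  17.4 -30.9]
(354, 243) tool [  0.8  19.9 -11.2]
0.30138572448802314
(231, 243) tool [ -95.  -110.9  198.1]
(229, 244) tool [  8.8 -45.8 -29.5]
(225, 246) tool [  9.3 -46.8 -33. ]
(220, 250) tool [  9.8 -47.6 -38.7]
(413, 243) tool [-95.1 115.4 197.9]
(415, 244) tool [  8.2  49.4 -28.4]
```

```bash
python3 - <<'E'
from h import *
b=load('s2')
cv2.imwrite('pics/z5.png',cv2.resize(b['frame'][285:345,170:250],None,fx=10,fy=10,interpolation=cv2.INTER_NEAREST)[:600])
s=arm.observe();R=Rn.from_rotvec(s['ee_rot']).as_matrix();w=load('w2')
for z in (0,-15,-30):
  for y in (-15,15):
    X=s['position']+R@np.array([9.5,y,z])/1000
    print(y,z,'scene',proj(b,X).round(1),'wrist',proj(w,X).round(1))
E
```

```text
-15 0 scene [213.7 316.3] wrist [293.7 221.7]
15 0 scene [204.1 327. ] wrist [344.3 221.7]
-15 -15 scene [212.3 313.1] wrist [291.6 231.5]
15 -15 scene [202.6 323.9] wrist [346.1 231.5]
-15 -30 scene [210.9 309.8] wrist [289.1 243. ]
15 -30 scene [201.  320.6] wrist [348.2 242.9]
```

View pics/z5.png

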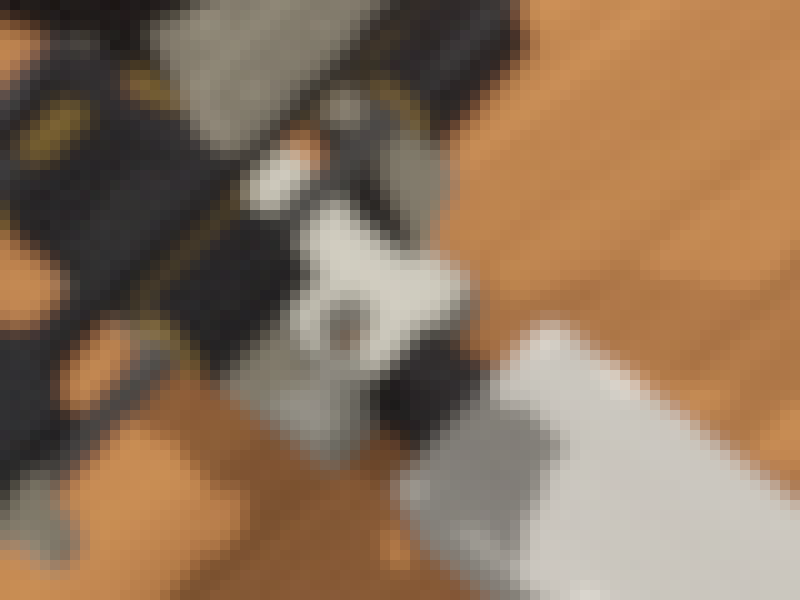

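Emit:
jog_arm(increments=[{"slide":[0,0,0],"roll":0,"gripper":0.85},{"slide":[0,0,0],"roll":0,"gripper":0.85},{"slide":[0,0,0],"roll":0,"gripper":0.85},{"slide":[0,0,0],"roll":0,"gripper":0.85},{"slide":[0,0,0],"roll":0,"gripper":0.85},{"slide":[0,0,0],"roll":0,"gripper":0.85},{"slide":[0,0,0],"roll":0,"gripper":0.85},{"slide":[0,0,2],"roll":0,"gripper":0.85},{"slide":[0,0,4],"roll":0,"gripper":0.85},{"slide":[0,0,5],"roll":0,"gripper":0.85}])

```text
clock: 4.47
position: [0.5632, -0.3204, -0.0017]
ee_rot: [-3.131, -0.251, 0.001]
force: [-0.3, -0.2, -0.3]
width: 0.849
```

```bash
python3 - <<'E'
from h import *
snap('wrist','w3');st()
w=load('w3');s=arm.observe();R=Rn.from_rotvec(s['ee_rot']).as_matrix()
g=w['depth'];
for uv in [(245,246),(243,244),(240,246),(238,250)]:
    X=dpt(w,uv);print(uv,'tool',np.round(R.T@(X-s['position'])*1000,1))
E
```

```text
clock 4.5167
joints [ 0.4795  0.6815 -0.0679  1.695   0.0616  0.7679 -1.0288]
position [ 0.563  -0.3204 -0.0018]
ee_rot [-3.1313e+00 -2.5050e-01  9.0000e-04]
force [ 0.0126  0.8258 -0.3895]
width 0.8489
[[ 0.987  0.159 -0.001]
 [ 0.159 -0.987  0.   ]
 [-0.001 -0.    -1.   ]]
(245, 246) tool [  8.1 -37.4 -30.6]
(243, 244) tool [  8.8 -38.6 -29.6]
(240, 246) tool [  8.8 -39.5 -32.1]
(238, 250) tool [  9.  -39.4 -37.1]
```

View pics/w3.png

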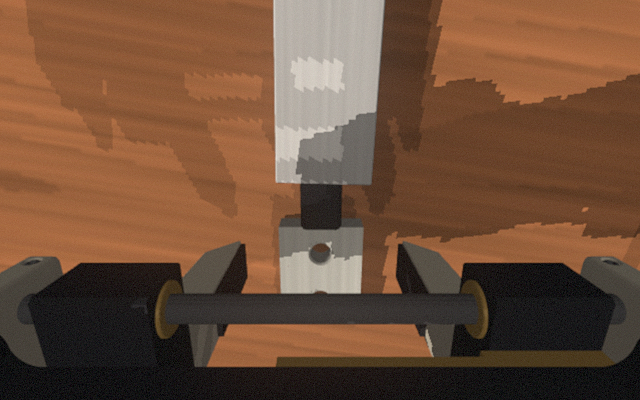

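The reported TCP sits about 29 mm beyond the visible fingertips: it reads z = -2 mm with no contact. I'll descend further in small steps while watching the force.

Emit:
jog_arm(increments=[{"slide":[0,0,2],"roll":0,"gripper":0.85},{"slide":[0,0,5],"roll":0,"gripper":0.85},{"slide":[0,0,8],"roll":0,"gripper":0.85},{"slide":[0,0,11],"roll":0,"gripper":0.85},{"slide":[0,0,14],"roll":0,"gripper":0.85},{"slide":[0,0,16],"roll":0,"gripper":0.85},{"slide":[0,0,18],"roll":0,"gripper":0.85},{"slide":[0,0,20],"roll":0,"gripper":0.85},{"slide":[0,0,20],"roll":0,"gripper":0.85},{"slide":[0,0,20],"roll":0,"gripper":0.85}])

```text
clock: 5.35
position: [0.5633, -0.3205, -0.0214]
ee_rot: [-3.132, -0.251, 0.0]
force: [0.3, -0.6, -0.1]
width: 0.851
```

```bash
python3 - <<'E'
from h import *
snap('wrist','w4');st()
E
```

```text
clock 5.4
joints [ 0.4784  0.7072 -0.0664  1.7043  0.0647  0.7321 -1.0313]
position [ 0.5634 -0.3205 -0.0212]
ee_rot [3.1315e+00 2.5060e-01 1.0000e-04]
force [0.253  0.3449 0.5667]
width 0.8501
[[ 0.987  0.159  0.   ]
 [ 0.159 -0.987 -0.   ]
 [ 0.     0.    -1.   ]]
```

View pics/w4.png

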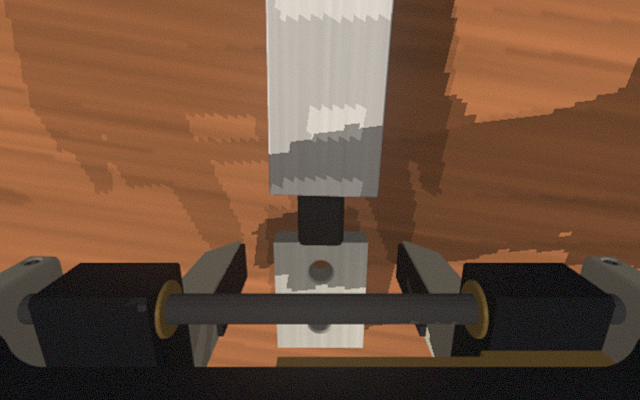

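Emit:
jog_arm(increments=[{"slide":[0,0,2],"roll":0,"gripper":0.6},{"slide":[0,0,4],"roll":0,"gripper":0.4},{"slide":[0,0,4],"roll":0,"gripper":0.4},{"slide":[0,0,4],"roll":0,"gripper":0.4},{"slide":[0,0,4],"roll":0,"gripper":0.4},{"slide":[0,0,4],"roll":0,"gripper":0.4},{"slide":[0,0,4],"roll":0,"gripper":0.4},{"slide":[0,0,4],"roll":0,"gripper":0.4},{"slide":[0,0,4],"roll":0,"gripper":0.4},{"slide":[0,0,4],"roll":0,"gripper":0.4}], newtons=45)

```text
clock: 6.23
position: [0.5633, -0.3205, -0.0252]
ee_rot: [3.132, 0.251, 0.0]
force: [-0.2, -0.3, -0.2]
width: 0.491
```

```bash
python3 - <<'E'
from h import *
snap('wrist','w5');st()
E
```

```text
clock 6.2833
joints [ 0.4782  0.7126 -0.0661  1.7061  0.0652  0.7249 -1.0318]
position [ 0.5634 -0.3205 -0.0252]
ee_rot [3.1315e+00 2.5060e-01 1.0000e-04]
force [-0.4762  0.1755 -0.5948]
width 0.4949
[[ 0.987  0.159  0.   ]
 [ 0.159 -0.987 -0.   ]
 [ 0.     0.    -1.   ]]
```

View pics/w5.png

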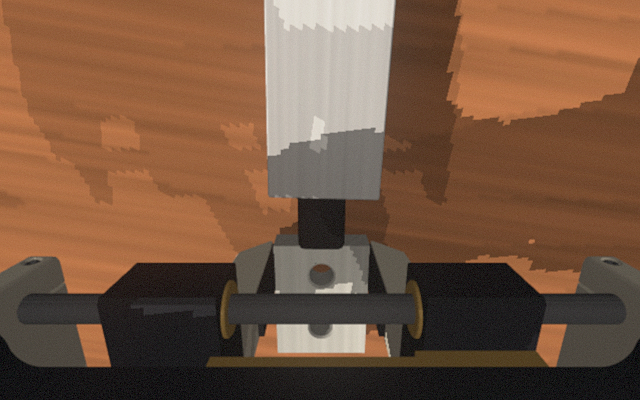

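Emit:
jog_arm(increments=[{"slide":[-1,0,-1],"roll":0,"gripper":0.4},{"slide":[-8,0,-1],"roll":0,"gripper":0.4},{"slide":[-20,0,-1],"roll":0,"gripper":0.4},{"slide":[-36,0,-1],"roll":0,"gripper":0.4},{"slide":[-54,0,-1],"roll":0,"gripper":0.4},{"slide":[-72,0,-1],"roll":0,"gripper":0.4},{"slide":[-90,0,-1],"roll":0,"gripper":0.4},{"slide":[-106,0,-1],"roll":0,"gripper":0.4},{"slide":[-118,0,-1],"roll":0,"gripper":0.4},{"slide":[-125,0,-1],"roll":0,"gripper":0.4}], newtons=50)

```text
clock: 7.12
position: [0.4369, -0.341, -0.0243]
ee_rot: [-3.132, -0.248, 0.003]
force: [-0.2, -0.1, -3.0]
width: 0.496
```

```bash
python3 - <<'E'
from h import *
snap('wrist','w6');st()
E
```

```text
clock 7.1667
joints [ 0.6225  0.606  -0.0782  1.9496  0.0821  0.5909 -0.9236]
position [ 0.4364 -0.3412 -0.0244]
ee_rot [-3.1317 -0.2468  0.0036]
force [-1.4511 -0.4792 -3.4096]
width 0.4967
[[ 0.988  0.157 -0.002]
 [ 0.157 -0.988  0.   ]
 [-0.002 -0.    -1.   ]]
```

View pics/w6.png

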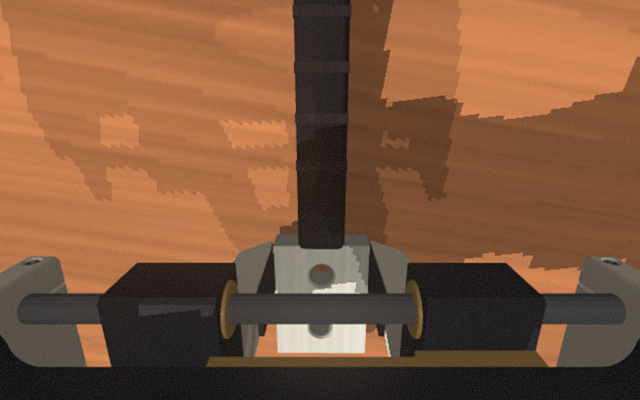

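Emit:
jog_arm(increments=[{"slide":[0,0,-15],"roll":0,"gripper":0.4},{"slide":[0,0,-40],"roll":0,"gripper":0.4},{"slide":[0,0,-70],"roll":-0.05,"gripper":0.4},{"slide":[0,0,-90],"roll":-0.15,"gripper":0.4},{"slide":[0,-10,-100],"roll":-0.27,"gripper":0.4},{"slide":[0,-25,-100],"roll":-0.39,"gripper":0.4},{"slide":[0,-40,-100],"roll":-0.51,"gripper":0.4},{"slide":[0,-60,-100],"roll":-0.63,"gripper":0.4},{"slide":[0,-75,-100],"roll":-0.75,"gripper":0.4},{"slide":[0,-90,-100],"roll":-0.87,"gripper":0.4}])

```text
clock: 8.0
position: [0.4261, -0.2503, 0.076]
ee_rot: [2.729, 1.556, 0.001]
force: [-0.4, -0.9, -3.0]
width: 0.493
```

```bash
python3 - <<'E'
from h import *
st()
goto((.598,.0035,.076),3.22)
E
```

```text
clock 8.0
joints [ 0.6918  0.4003 -0.3455  2.0088  0.192   0.7624 -0.302 ]
position [ 0.4261 -0.2503  0.076 ]
ee_rot [2.7285e+00 1.5562e+00 1.0000e-03]
force [-0.3993 -0.9303 -2.9814]
width 0.4932
[[ 0.509  0.861  0.001]
 [ 0.861 -0.509 -0.   ]
 [ 0.     0.001 -1.   ]]
yaw now 1.0366 slide [3.06e+02 1.88e+01 1.00e-01] roll -2.1834 rows 7.4/17.5
```

Emit:
jog_arm(increments=[{"slide":[8,1,0],"roll":-0.1,"gripper":0.4},{"slide":[24,2,0],"roll":-0.22,"gripper":0.4},{"slide":[40,3,0],"roll":-0.34,"gripper":0.4},{"slide":[56,4,0],"roll":-0.46,"gripper":0.4},{"slide":[72,5,0],"roll":-0.58,"gripper":0.4},{"slide":[90,6,0],"roll":-0.7,"gripper":0.4},{"slide":[108,7,0],"roll":-0.82,"gripper":0.4},{"slide":[126,8,0],"roll":-0.94,"gripper":0.4},{"slide":[144,9,0],"roll":-1.06,"gripper":0.4},{"slide":[162,10,0],"roll":-1.18,"gripper":0.4}])

```text
clock: 8.83
position: [0.5186, -0.1167, 0.0759]
ee_rot: [1.402, 2.81, 0.001]
force: [0.3, -0.3, -1.9]
width: 0.496
```

```bash
python3 - <<'E'
from h import *
st()
goto((.598,.0035,.076),3.22)
E
```

```text
clock 8.8333
joints [ 0.5946  0.5103 -0.6463  1.9033  0.3992  0.858   0.3886]
position [ 0.5186 -0.1167  0.0759]
ee_rot [1.4025e+00 2.8104e+00 7.0000e-04]
force [ 0.329  -0.31   -1.9202]
width 0.4963
[[-0.601  0.799  0.001]
 [ 0.799  0.601  0.   ]
 [-0.     0.001 -1.   ]]
yaw now 2.2159 slide [ 48.3 135.8   0. ] roll -1.0041 rows 3.5/8.0
```

Emit:
jog_arm(increments=[{"slide":[4,11,0],"roll":-0.11,"gripper":0.4},{"slide":[10,28,0],"roll":-0.22,"gripper":0.4},{"slide":[17,48,0],"roll":-0.34,"gripper":0.4},{"slide":[24,68,0],"roll":-0.46,"gripper":0.4},{"slide":[31,88,0],"roll":-0.58,"gripper":0.4},{"slide":[38,106,0],"roll":-0.7,"gripper":0.4},{"slide":[43,120,0],"roll":-0.81,"gripper":0.4},{"slide":[46,130,0],"roll":-0.92,"gripper":0.4},{"slide":[48,136,0],"roll":-1.0,"gripper":0.4},{"slide":[48,136,0],"roll":-1.0,"gripper":0.4}])

```text
clock: 9.67
position: [0.5991, 0.0039, 0.0757]
ee_rot: [-0.116, 3.139, 0.003]
force: [0.0, 0.4, -2.7]
width: 0.499
```

```bash
python3 - <<'E'
from h import *
st()
snap('top','t7');snap('wrist','w7')
goto((.598,.0035,-.018),3.22)
E
```

```text
clock 9.6667
joints [ 0.4711  0.6804 -0.8662  1.7257  0.5957  1.0194  1.0342]
position [0.5991 0.0039 0.0757]
ee_rot [-1.1560e-01  3.1387e+00  2.8000e-03]
force [ 0.0361  0.436  -2.7372]
width 0.4992
[[-0.997 -0.074  0.001]
 [-0.074  0.997  0.002]
 [-0.001  0.002 -1.   ]]
yaw now -3.0762 slide [ 0.   1.6 93.5] roll -0.0130 rows 2.2/0.1
```

View pics/w7.png

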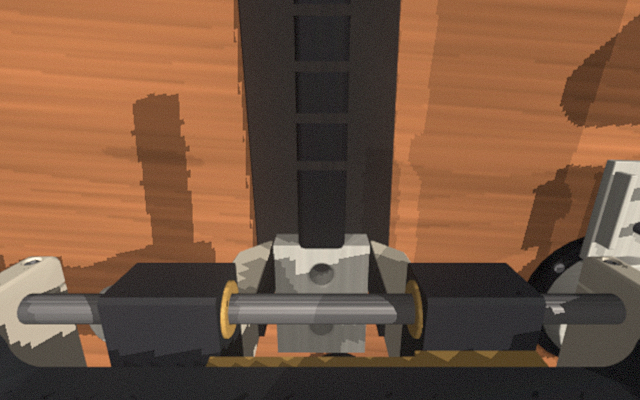

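View pics/t7.png

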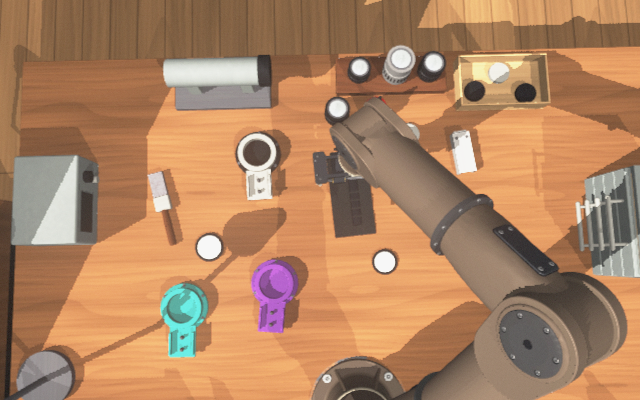

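Emit:
jog_arm(increments=[{"slide":[0,1,15],"roll":-0.01,"gripper":0.4},{"slide":[0,1,35],"roll":-0.01,"gripper":0.4},{"slide":[0,1,55],"roll":-0.01,"gripper":0.4},{"slide":[0,1,70],"roll":-0.01,"gripper":0.4},{"slide":[0,1,82],"roll":-0.01,"gripper":0.4},{"slide":[0,1,88],"roll":-0.01,"gripper":0.4},{"slide":[0,1,91],"roll":-0.01,"gripper":0.4},{"slide":[0,1,93],"roll":-0.01,"gripper":0.4},{"slide":[0,1,94],"roll":-0.01,"gripper":0.4},{"slide":[0,1,94],"roll":-0.01,"gripper":0.4}])

```text
clock: 10.6
position: [0.5986, 0.0029, -0.0177]
ee_rot: [-0.122, 3.138, -0.0]
force: [-0.3, 0.2, -2.3]
width: 0.492
```

Emit:
jog_arm(increments=[{"slide":[0,0,0.5],"roll":0,"gripper":0.4},{"slide":[0,0,1],"roll":0,"gripper":0.4},{"slide":[0,0,1.5],"roll":0,"gripper":0.4},{"slide":[0,0,1.5],"roll":0,"gripper":0.7},{"slide":[0,0,1.5],"roll":0,"gripper":0.7},{"slide":[0,0,1.5],"roll":0,"gripper":0.75},{"slide":[0,0,1.5],"roll":0,"gripper":0.75},{"slide":[0,0,1.5],"roll":0,"gripper":0.75},{"slide":[0,0,1.5],"roll":0,"gripper":0.75},{"slide":[0,0,1.5],"roll":0,"gripper":0.75}])

```text
clock: 11.43
position: [0.5982, 0.0028, -0.0197]
ee_rot: [-0.123, 3.139, -0.0]
force: [0.1, -0.0, 0.6]
width: 0.754
```

```bash
python3 - <<'E'
from h import *
st()
E
```

```text
clock 11.4333
joints [ 0.4159  0.7893 -0.7779  1.7951  0.7148  0.8635  0.9448]
position [ 0.5982  0.0028 -0.0197]
ee_rot [-1.2260e-01  3.1391e+00 -1.0000e-04]
force [ 0.0828 -0.0198  0.5955]
width 0.7537
[[-0.997 -0.078  0.   ]
 [-0.078  0.997 -0.   ]
 [-0.    -0.    -1.   ]]
```

Emit:
jog_arm(increments=[{"slide":[0,0,-15],"roll":0,"gripper":0.75},{"slide":[0,0,-40],"roll":0,"gripper":0.75},{"slide":[0,0,-75],"roll":0.1,"gripper":0.75},{"slide":[10,0,-110],"roll":0.22,"gripper":0.75},{"slide":[30,0,-145],"roll":0.34,"gripper":0.75},{"slide":[50,20,-175],"roll":0.46,"gripper":0.75},{"slide":[70,40,-195],"roll":0.58,"gripper":0.75},{"slide":[80,60,-205],"roll":0.7,"gripper":0.75},{"slide":[90,70,-205],"roll":0.82,"gripper":0.75},{"slide":[90,80,-205],"roll":0.94,"gripper":0.75}])

```text
clock: 12.27
position: [0.5005, 0.0771, 0.1875]
ee_rot: [1.316, 2.85, 0.001]
force: [-0.3, -0.6, -0.5]
width: 0.749
```

```bash
python3 - <<'E'
from h import *
st()
goto((.48,.13,.19),0.1)
E
```

```text
clock 12.2667
joints [ 0.3465  0.3569 -0.7797  1.8276  0.2852  1.0705  0.1654]
position [0.5005 0.0771 0.1875]
ee_rot [1.3165e+00 2.8501e+00 7.0000e-04]
force [-0.263  -0.5669 -0.5253]
width 0.7492
[[-0.648  0.761  0.002]
 [ 0.761  0.648 -0.001]
 [-0.002  0.001 -1.   ]]
yaw now 2.2762 slide [53.5 18.7 -2.6] roll 2.1762 rows 1.4/17.4
```

Emit:
jog_arm(increments=[{"slide":[5,2,-2],"roll":0.12,"gripper":0.75},{"slide":[12,4,-2],"roll":0.24,"gripper":0.75},{"slide":[20,7,-2],"roll":0.36,"gripper":0.75},{"slide":[28,10,-2],"roll":0.48,"gripper":0.75},{"slide":[36,13,-2],"roll":0.6,"gripper":0.75},{"slide":[44,16,-2],"roll":0.72,"gripper":0.75},{"slide":[50,18,-2],"roll":0.84,"gripper":0.75},{"slide":[53,19,-2],"roll":0.96,"gripper":0.75},{"slide":[53,19,-2],"roll":1.08,"gripper":0.75},{"slide":[53,19,-2],"roll":1.2,"gripper":0.75}])

```text
clock: 13.1
position: [0.4816, 0.1291, 0.1884]
ee_rot: [-2.698, -1.609, -0.002]
force: [-0.3, 0.0, -0.3]
width: 0.748
```

Emit:
jog_arm(increments=[{"slide":[0,0,0],"roll":0.12,"gripper":0.75},{"slide":[0,0,0],"roll":0.24,"gripper":0.75},{"slide":[0,0,0],"roll":0.36,"gripper":0.75},{"slide":[0,0,0],"roll":0.48,"gripper":0.75},{"slide":[0,0,0],"roll":0.6,"gripper":0.75},{"slide":[0,0,0],"roll":0.72,"gripper":0.75},{"slide":[0,0,0],"roll":0.84,"gripper":0.75},{"slide":[0,0,0],"roll":0.93,"gripper":0.75},{"slide":[0,0,0],"roll":0.97,"gripper":0.75},{"slide":[0,0,0],"roll":0.97,"gripper":0.75}])

```text
clock: 13.93
position: [0.4818, 0.1288, 0.1882]
ee_rot: [-3.136, -0.171, -0.001]
force: [0.2, 0.2, -0.2]
width: 0.752
```

```bash
python3 - <<'E'
from h import *
st()
snap('top','t8');snap('wrist','w8')
E
```

```text
clock 13.9333
joints [-0.0701  0.2691 -0.3666  1.8658  0.1113  1.0257 -1.9444]
position [0.4818 0.1288 0.1882]
ee_rot [-3.1363e+00 -1.7090e-01 -1.2000e-03]
force [ 0.2181  0.2212 -0.1642]
width 0.7517
[[ 0.994  0.109  0.001]
 [ 0.109 -0.994  0.001]
 [ 0.001 -0.001 -1.   ]]
```

View pics/w8.png

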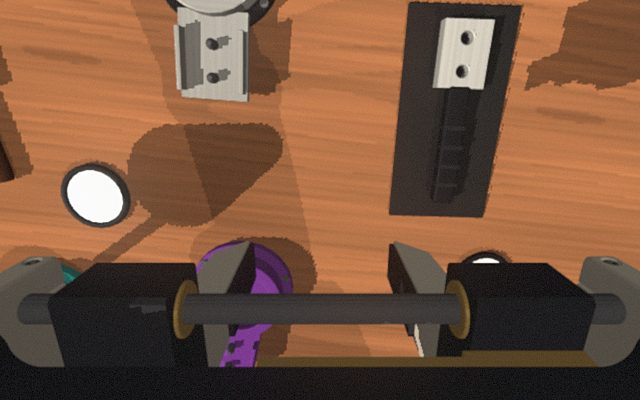

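The view shows the key lying on the mat with its head at the far end and holes at about (467,38) and (462,71). The socket tab pins are at about (212,43) and (212,77).

```bash
python3 - <<'E'
from h import *
w=load('w8')['frame']
A=cv2.resize(w[0:110,165:265],None,fx=4,fy=4,interpolation=cv2.INTER_CUBIC)
B=cv2.resize(w[0:110,410:510],None,fx=4,fy=4,interpolation=cv2.INTER_CUBIC)
cv2.imwrite('pics/z8.png',np.hstack([A,B]))
t=load('t8')['frame']
cv2.imwrite('pics/z8t.png',np.hstack([cv2.resize(t[130:210,225:300],None,fx=5,fy=5,interpolation=cv2.INTER_CUBIC),cv2.resize(t[150:230,320:395],None,fx=5,fy=5,interpolation=cv2.INTER_CUBIC)]))
E
```

```text
(no output)
```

View pics/z8.png

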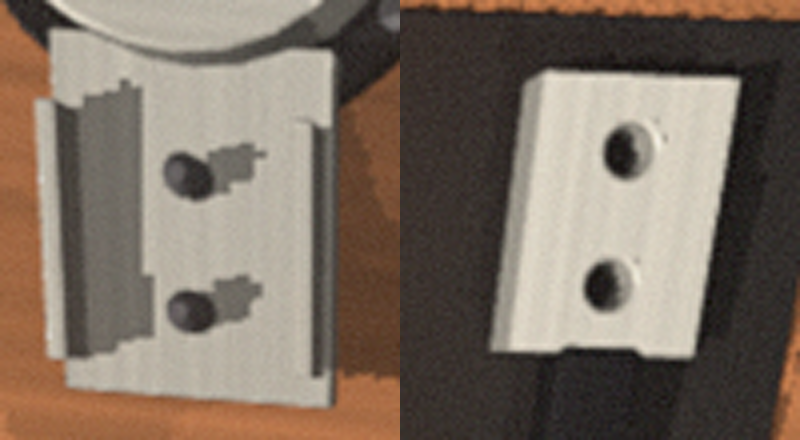

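View pics/z8t.png

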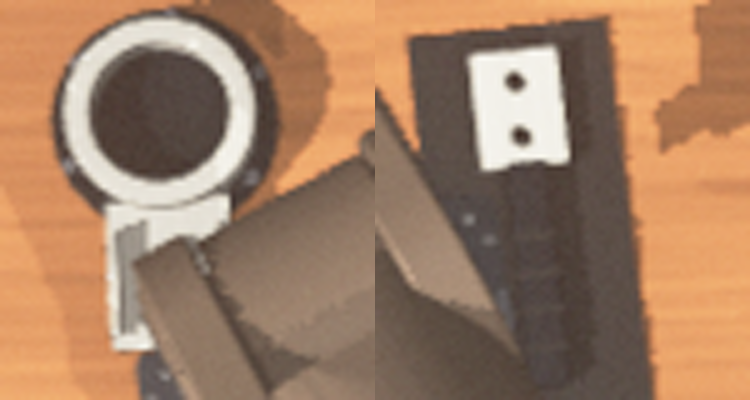

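```bash
python3 - <<'E'
from h import *
w=load('w8');a=load('top0')
zA=lambda x,y:(165+x/4,y/4)
zB=lambda x,y:(410+(x-400)/4,y/4)
H=ray(w,[zB(629,151),zB(610,286)],.019);print('holes',np.round(H,4),np.linalg.norm(H[0]-H[1]))
v=H[0]-H[1];ky=np.arctan2(v[1],v[0]);print('key yaw',ky,'center',H.mean(0))
tb=load('t8');th=[(320+(515-375)/5,150+82/5),(320+(521-375)/5,150+135/5)]
print('top holes',np.round(ray(tb,th,.019),4))
for t,h in zip(th,[zB(629,151),zB(610,286)]): print('tri hole',np.round(tri([tb,w],[t,h]),4))
tips=[zA(178,166),zA(182,302)];bas=[zA(200,184),zA(203,320)]
Tp=ray(w,tips,.035);Bp=ray(w,bas,.022)
print('tips',np.round(Tp,4),'base',np.round(Bp,4))
for q in(Tp,Bp):
  v=q[0]-q[1];print(np.linalg.norm(v),np.arctan2(v[1],v[0]),q.mean(0))
C=ray(w,[zA(68,387),zA(335,406),zA(52,30),zA(333,52)],.022);print('tab corners',np.round(C,4),np.linalg.norm(C[0]-C[1]))
m=(C[0]+C[1])/2;m2=(C[2]+C[3])/2;v=m2-m;print(np.arctan2(v[1],v[0]))
# socket axis from top view: collar top ring ellipse
f=a['frame'];hsv=cv2.cvtColor(f,cv2.COLOR_BGR2HSV)
m=((hsv[...,1]<60)&(hsv[...,2]>170)).astype(np.uint8);m[:120]=0;m[:,:230]=0;m[:,285:]=0;m[173:]=0
cs,_=cv2.findContours(m,0,2);c=max(cs,key=cv2.contourArea);el=cv2.fitEllipse(c);print(el)
ax=ray(a,[el[0]],.036);print('axis',ax)
for q in (Tp,Bp):
  s=q.mean(0);v=ax[0]-s;print('seat->axis',np.linalg.norm(v[:2]),np.arctan2(v[1],v[0]))
# depth plane checks
for uv in [zA(120,345+25),zA(250,350),zB(560,320),zB(650,110)]: print(np.round(dpt(w,uv),4))
E
```

```text
holes [[6.298e-01 3.200e-03 1.900e-02]
 [5.997e-01 6.000e-04 1.900e-02]] 0.03027195824838157
key yaw 0.08686302453173808 center [0.61474756 0.00187879 0.019     ]
top holes [[0.6295 0.0052 0.019 ]
 [0.6006 0.003  0.019 ]]
tri hole [0.6284 0.0057 0.0256]
tri hole [0.599  0.0037 0.0273]
tips [[0.5974 0.2437 0.035 ]
 [0.5681 0.2424 0.035 ]] base [[0.5954 0.2425 0.022 ]
 [0.5647 0.2412 0.022 ]]
0.02938142089656684 0.0443831942262394 [0.58277198 0.24301205 0.035     ]
0.030737363587768296 0.041150289549985945 [0.58004249 0.241844   0.022     ]
tab corners [[0.5451 0.2744 0.022 ]
 [0.548  0.208  0.022 ]
 [0.6245 0.2772 0.022 ]
 [0.6271 0.2122 0.022 ]] 0.06651953463321285
0.043784736562219456
((256.547607421875, 153.3145751953125), (37.247135162353516, 40.34370803833008), 171.77078247070312)
axis [[0.66833506 0.24829035 0.036     ]]
seat->axis 0.08572573151402003 0.06161086227508211
seat->axis 0.08852758764657284 0.07288197866218778
[0.5506 0.2615 0.0222]
[0.559  0.2289 0.0243]
[0.5904 0.0117 0.0208]
[0.6384 0.0015 0.0219]
```

```bash
python3 - <<'E'
from h import *
goto((.5629,-.0026,.03),0.087)
E
```

```text
yaw now 0.1123 slide [ 65.7 139.5 157.9] roll 0.0253 rows 5.3/0.2
```

Emit:
jog_arm(increments=[{"slide":[8,18,10],"roll":0.025,"gripper":0.75},{"slide":[20,43,30],"roll":0.025,"gripper":0.75},{"slide":[34,72,55],"roll":0.025,"gripper":0.75},{"slide":[46,98,80],"roll":0.025,"gripper":0.75},{"slide":[56,120,105],"roll":0.025,"gripper":0.75},{"slide":[63,133,125],"roll":0.025,"gripper":0.75},{"slide":[66,139.5,142],"roll":0.025,"gripper":0.75},{"slide":[66,139.5,154],"roll":0.025,"gripper":0.75},{"slide":[66,139.5,158],"roll":0.025,"gripper":0.75},{"slide":[66,139.5,158],"roll":0.025,"gripper":0.75}])

```text
clock: 14.87
position: [0.5621, -0.0035, 0.0282]
ee_rot: [-3.138, -0.134, 0.004]
force: [-0.5, 0.6, 0.7]
width: 0.749
```

```bash
python3 - <<'E'
from h import *
st();snap('wrist','w9')
goto((.5629,-.0026,-.022),0.087)
E
```

```text
clock 14.8667
joints [ 0.0993  0.5501 -0.2612  1.8868  0.2025  0.7324 -1.7621]
position [ 0.5621 -0.0035  0.0282]
ee_rot [-3.1384 -0.134   0.0035]
force [-0.4723  0.6496  0.7156]
width 0.7494
[[ 0.996  0.085 -0.002]
 [ 0.085 -0.996  0.   ]
 [-0.002 -0.    -1.   ]]
yaw now 0.0855 slide [ 0.2 -0.5 51.2] roll -0.0015 rows 1.2/0.0
```

View pics/w9.png

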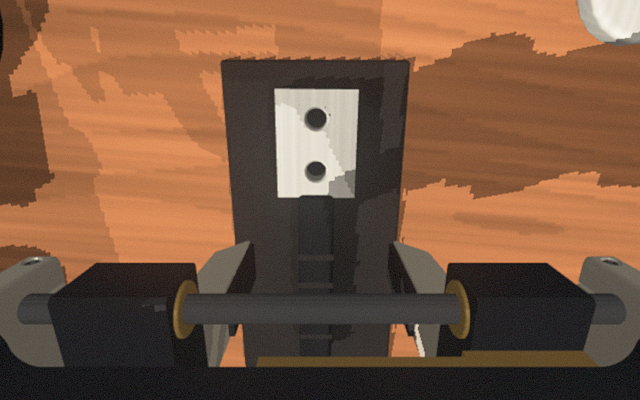

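Emit:
jog_arm(increments=[{"slide":[0,-1,12],"roll":0,"gripper":0.75},{"slide":[0,-1,28],"roll":0,"gripper":0.75},{"slide":[0,-1,40],"roll":0,"gripper":0.75},{"slide":[0,-1,47],"roll":0,"gripper":0.75},{"slide":[0,-1,50],"roll":0,"gripper":0.6},{"slide":[0,-1,50.5],"roll":0,"gripper":0.4},{"slide":[0,-1,50.5],"roll":0,"gripper":0.1},{"slide":[0,-1,50.5],"roll":0,"gripper":0.1},{"slide":[0,-1,50.5],"roll":0,"gripper":0.1},{"slide":[0,-1,50.5],"roll":0,"gripper":0.1}], newtons=30)

```text
clock: 15.75
position: [0.5632, -0.0023, -0.0208]
ee_rot: [3.139, 0.133, 0.001]
force: [0.3, 0.2, 0.1]
width: 0.361
```

Emit:
jog_arm(increments=[{"slide":[0,0,0],"roll":0,"gripper":0.1},{"slide":[0,0,0],"roll":0,"gripper":0.1},{"slide":[0,0,0],"roll":0,"gripper":0.1},{"slide":[0,0,0],"roll":0,"gripper":0.1},{"slide":[0,0,0],"roll":0,"gripper":0.1},{"slide":[0,0,0],"roll":0,"gripper":0.1},{"slide":[0,0,0],"roll":0,"gripper":0.1},{"slide":[0,0,0],"roll":0,"gripper":0.1},{"slide":[0,0,0],"roll":0,"gripper":0.1},{"slide":[0,0,0],"roll":0,"gripper":0.1}], newtons=58)

```text
clock: 16.58
position: [0.5631, -0.0019, -0.021]
ee_rot: [-3.139, -0.134, -0.001]
force: [-1.9, 1.8, 5.2]
width: 0.233
```

```bash
python3 - <<'E'
from h import *
st();snap('wrist','w10')
E
```

```text
clock 16.5833
joints [ 0.0776  0.6215 -0.237   1.9171  0.2342  0.629  -1.7926]
position [ 0.5631 -0.0019 -0.021 ]
ee_rot [-3.1385e+00 -1.3360e-01 -7.0000e-04]
force [-1.9109  1.8062  5.1686]
width 0.2327
[[ 0.996  0.085  0.   ]
 [ 0.085 -0.996  0.   ]
 [ 0.    -0.    -1.   ]]
```

View pics/w10.png

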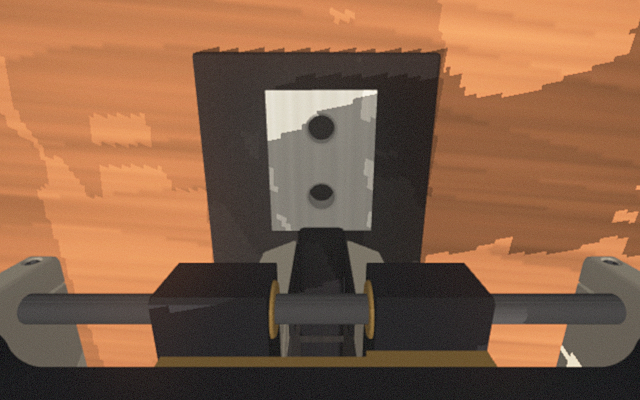

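Emit:
jog_arm(increments=[{"slide":[0,0,-4],"roll":0,"gripper":0.1},{"slide":[0,0,-14],"roll":0,"gripper":0.1},{"slide":[0,0,-28],"roll":0,"gripper":0.1},{"slide":[0,0,-44],"roll":0,"gripper":0.1},{"slide":[0,0,-60],"roll":0,"gripper":0.1},{"slide":[0,0,-72],"roll":0,"gripper":0.1},{"slide":[0,0,-80],"roll":0,"gripper":0.1},{"slide":[0,0,-80],"roll":0,"gripper":0.1},{"slide":[0,0,-80],"roll":0,"gripper":0.1},{"slide":[0,0,-80],"roll":0,"gripper":0.1}])

```text
clock: 17.47
position: [0.5622, -0.0026, 0.058]
ee_rot: [3.139, 0.133, -0.002]
force: [0.2, -0.8, -3.2]
width: 0.234
```

```bash
python3 - <<'E'
from h import *
st();snap('wrist','w11');w=load('w11')
cv2.imwrite('pics/z11.png',cv2.resize(w['frame'][70:300,220:420],None,fx=3,fy=2.6,interpolation=cv2.INTER_CUBIC))
s=arm.observe();R=Rn.from_rotvec(s['ee_rot']).as_matrix()
for uv in [(285,110),(320,105),(350,110),(290,210),(320,160),(350,210)]:
    X=dpt(w,uv);print(uv,'tool',np.round(R.T@(X-s['position'])*1000,1))
E
```

```text
clock 17.4667
joints [ 0.1069  0.5094 -0.2728  1.8644  0.1855  0.7937 -1.75  ]
position [ 0.5622 -0.0026  0.058 ]
ee_rot [ 3.1386e+00  1.3270e-01 -2.0000e-03]
force [ 0.1771 -0.8455 -3.2419]
width 0.2336
[[ 0.996  0.084 -0.001]
 [ 0.084 -0.996 -0.   ]
 [-0.001  0.    -1.   ]]
(285, 110) tool [ 75.5 -13.7 -41.9]
(320, 105) tool [ 77.4   0.9 -41.5]
(350, 110) tool [ 75.4  13.5 -40.9]
(290, 210) tool [ 31.4 -12.8 -41.8]
(320, 160) tool [ 54.2   0.9 -40.7]
(350, 210) tool [ 31.6  14.4 -42.3]
```

View pics/w11.png

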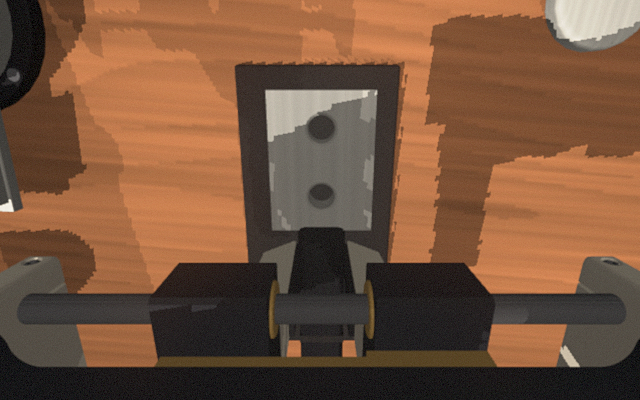

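```bash
python3 - <<'E'
from h import *
w=load('w11');s=arm.observe();R=Rn.from_rotvec(s['ee_rot']).as_matrix();p=s['position']
g=cv2.cvtColor(w['frame'],cv2.COLOR_BGR2GRAY)
z=cv2.resize(w['frame'][100:215,270:375],None,fx=5,fy=5,interpolation=cv2.INTER_CUBIC);cv2.imwrite('pics/z11.png',z)
# head corners
hs=[(320.8,128),(320.8,194.5)]
for h in (.0394,.0414):
    Q=ray(w,hs,p[2]+h);q=(Q-p)@R*1000;print(np.round(q,2),np.linalg.norm(q[0]-q[1]))
E
```

```text
[[ 67.87   1.22 -39.51]
 [ 38.08   1.2  -39.46]] 29.78686000509897
[[ 68.06   1.22 -41.51]
 [ 38.67   1.2  -41.46]] 29.38434342268595
```

View pics/z11.png

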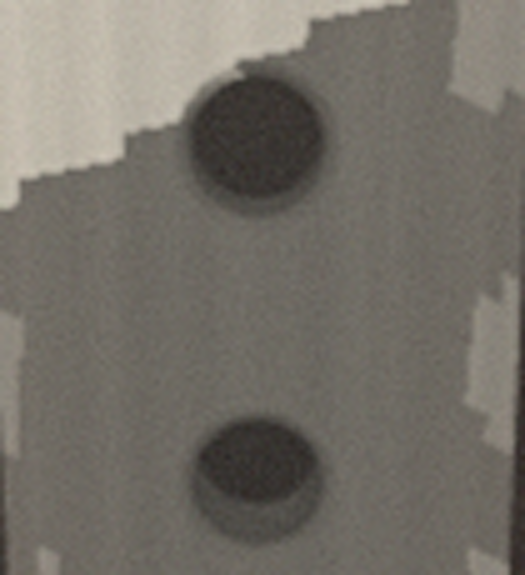

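```bash
python3 - <<'E'
from h import *
goto((.475,.2390,.034),0.044)
goto((.5284,.2415,.03),0.044)
E
```

```text
yaw now 0.0846 slide [ -66.3 -248.    23.9] roll 0.0406 rows 6.2/0.3
yaw now 0.0846 slide [ -12.9 -246.    27.9] roll 0.0406 rows 5.9/0.3
```

Emit:
jog_arm(increments=[{"slide":[-4,-13,0],"roll":0,"gripper":0.1},{"slide":[-12,-42,0],"roll":0.01,"gripper":0.1},{"slide":[-21,-76,0],"roll":0.02,"gripper":0.1},{"slide":[-30,-112,0],"roll":0.03,"gripper":0.1},{"slide":[-40,-148,0],"roll":0.04,"gripper":0.1},{"slide":[-49,-184,0],"roll":0.041,"gripper":0.1},{"slide":[-57,-214,6],"roll":0.041,"gripper":0.1},{"slide":[-63,-236,14],"roll":0.041,"gripper":0.1},{"slide":[-66,-248,22],"roll":0.041,"gripper":0.1},{"slide":[-66,-248,24],"roll":0.041,"gripper":0.1}])

```text
clock: 18.35
position: [0.4728, 0.2436, 0.0333]
ee_rot: [-3.139, -0.078, 0.004]
force: [0.2, 0.3, -2.0]
width: 0.229
```

```bash
python3 - <<'E'
from h import *
st();snap('wrist','w12');w=load('w12')
cv2.imwrite('pics/z12.png',cv2.resize(w['frame'][0:220,220:420],None,fx=4,fy=2.7,interpolation=cv2.INTER_CUBIC))
E
```

```text
clock 18.35
joints [-0.3653  0.5072 -0.2824  1.9566  0.2059  0.7068 -2.2923]
position [0.4728 0.2436 0.0333]
ee_rot [-3.1393 -0.0783  0.0042]
force [ 0.2307  0.2575 -1.9511]
width 0.2294
[[ 0.999  0.05  -0.003]
 [ 0.05  -0.999  0.001]
 [-0.003 -0.001 -1.   ]]
```

View pics/w12.png

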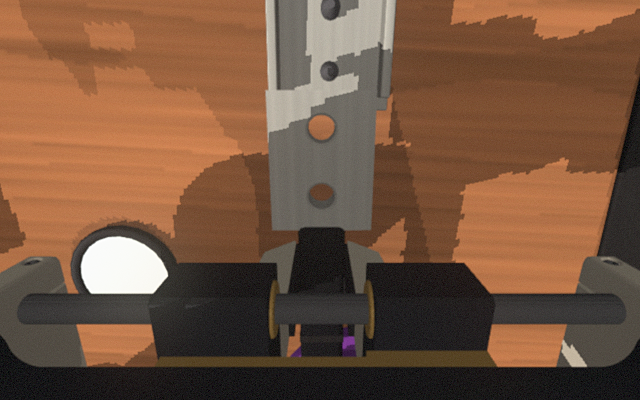

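```bash
python3 - <<'E'
from h import *
st();snap('wrist','w13');w=load('w13')
cv2.imwrite('pics/z13.png',cv2.resize(w['frame'][0:145,255:405],None,fx=5,fy=4,interpolation=cv2.INTER_CUBIC))
E
```

```text
clock 18.4
joints [-0.363   0.5069 -0.2803  1.9568  0.2063  0.7076 -2.2906]
position [0.4738 0.2411 0.0333]
ee_rot [ 3.1404  0.0751 -0.0041]
force [ 0.1925 -1.3757 -1.8147]
width 0.2343
[[ 0.999  0.048 -0.003]
 [ 0.048 -0.999 -0.   ]
 [-0.003  0.    -1.   ]]
```

View pics/z13.png

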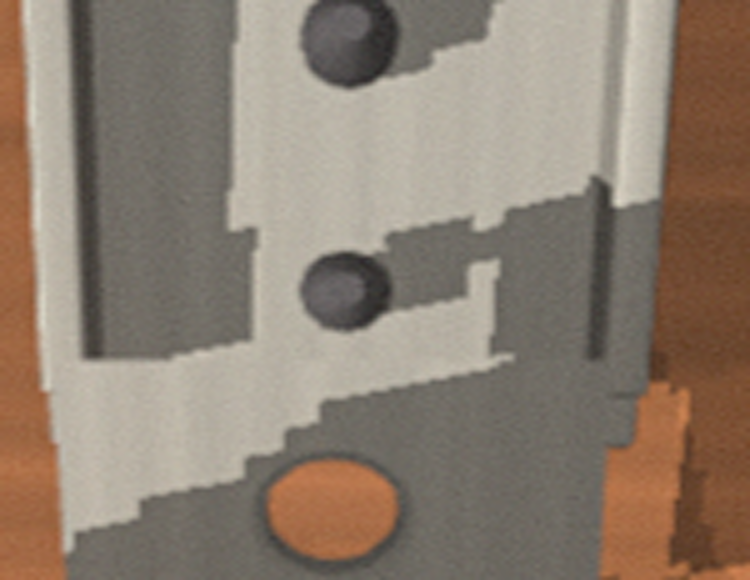

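```bash
python3 - <<'E'
from h import *
snap('wrist','w14');st();snap('wrist','w15');w=load('w15');st()
cv2.imwrite('pics/z15.png',cv2.resize(w['frame'][0:145,255:405],None,fx=5,fy=4,interpolation=cv2.INTER_CUBIC))
E
```

```text
clock 18.5
joints [-0.3596  0.5054 -0.2783  1.9559  0.2064  0.7088 -2.2894]
position [0.4757 0.2386 0.0343]
ee_rot [ 3.1397e+00  6.8800e-02 -1.7000e-03]
force [ 0.0459 -0.4155 -2.9212]
width 0.236
[[ 0.999  0.044 -0.001]
 [ 0.044 -0.999 -0.001]
 [-0.001  0.001 -1.   ]]
clock 18.55
joints [-0.3587  0.505  -0.278   1.9556  0.2063  0.7088 -2.2894]
position [0.4762 0.2381 0.0346]
ee_rot [ 3.1399e+00  6.6900e-02 -6.0000e-04]
force [ 1.0449 -0.2133 -2.8384]
width 0.2327
[[ 0.999  0.043 -0.   ]
 [ 0.043 -0.999 -0.001]
 [-0.     0.001 -1.   ]]
```

View pics/z15.png

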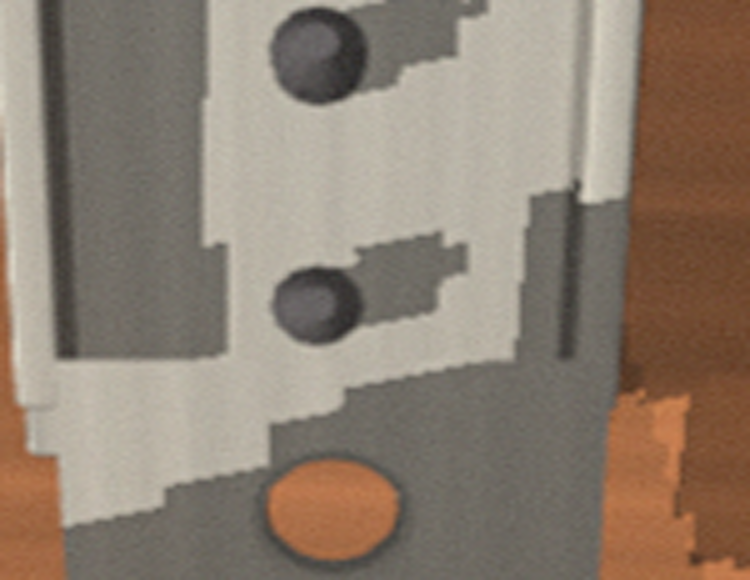

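```bash
python3 - <<'E'
from h import *
w=load('w15');p=np.array([.4762,.2381,.0346]);R=Rn.from_rotvec([3.1399,.0669,-.0006]).as_matrix()
Z=lambda x,y:(255+x/5,y/4)
R2=np.array(R)
def tool(X): return (X-p)@R*1000
for nm,uv,h in [('base',[Z(319,71),Z(318,312)],.022),('tip',[Z(320,38),Z(317,291)],.035)]:
    X=ray(w,uv,h);q=tool(X);print(nm,np.round(X,4),np.round(q,1),'sp',np.linalg.norm(q[0]-q[1]),'ang',np.arctan2(q[0,1]-q[1,1],q[0,0]-q[1,0]),q.mean(0))
# holes: hole1 zoom (332,510); 
hs=[(321.4,128.3),(321.2,195.8)]
for h in (.0394,.0414):
    q=tool(ray(w,hs,p[2]+h));print('hole',np.round(q,2),q.mean(0),np.linalg.norm(q[0]-q[1]))
# tab corners / cheek inner edges at outer ends bottom z .022
q=tool(ray(w,[Z(70,357),Z(565,357),Z(48,0),Z(580,150)],.022));print('cheek inner',np.round(q,1))
E
```

```text
base [[0.5956 0.2437 0.022 ]
 [0.5657 0.2426 0.022 ]] [[119.6  -0.6  12.6]
 [ 89.7  -0.7  12.6]] sp 29.909001445832782 ang 0.004862127406219296 [104.61191865  -0.63662296  12.55724241]
tip [[0.5968 0.2436 0.035 ]
 [0.5678 0.2427 0.035 ]] [[120.7  -0.4  -0.4]
 [ 91.7  -0.7  -0.4]] sp 29.033041887177014 ang 0.011641481190114138 [106.18168185  -0.54918603  -0.44331225]
hole [[ 67.24   0.83 -39.43]
 [ 37.07   0.77 -39.41]] [ 52.15554197   0.79860928 -39.42025825] 30.175120183713005
hole [[ 67.43   0.82 -41.43]
 [ 37.67   0.77 -41.41]] [ 52.55166209   0.79709599 -41.42042042] 29.76598214703168
cheek inner [[ 83.7 -28.5  12.5]
 [ 83.8  26.9  12.6]
 [127.8 -28.8  12.5]
 [110.1  27.4  12.6]]
```

Emit:
jog_arm(increments=[{"slide":[6,-0.2,0],"roll":0,"gripper":0.1},{"slide":[16,-0.5,0],"roll":0,"gripper":0.1},{"slide":[28,-0.8,0],"roll":0,"gripper":0.1},{"slide":[40,-1.2,0],"roll":0,"gripper":0.1},{"slide":[48,-1.4,0],"roll":0,"gripper":0.1},{"slide":[52,-1.4,0],"roll":0,"gripper":0.1},{"slide":[53,-1.4,0],"roll":0,"gripper":0.1},{"slide":[53,-1.4,3],"roll":0,"gripper":0.1},{"slide":[53,-1.4,6],"roll":0,"gripper":0.1},{"slide":[53,-1.4,8],"roll":0,"gripper":0.1}])

```text
clock: 19.38
position: [0.5281, 0.2428, 0.0262]
ee_rot: [3.14, 0.069, -0.001]
force: [0.2, -1.5, -2.7]
width: 0.232
```

```bash
python3 - <<'E'
from h import *
snap('wrist','w16');snap('wrist','w16');st();snap('wrist','w17');w=load('w17');st()
cv2.imwrite('pics/z17.png',cv2.resize(w['frame'][75:235,245:395],None,fx=5,fy=3.7,interpolation=cv2.INTER_CUBIC))
s=arm.observe()
for X in [(.5956,.2437,.035),(.5657,.2426,.035)]: print(proj(w,X))
E
```

```text
clock 19.4833
joints [-0.3345  0.5771 -0.267   1.8404  0.212   0.7529 -2.2424]
position [0.5282 0.2428 0.0262]
ee_rot [ 3.1403e+00  6.9500e-02 -1.7000e-03]
force [ 0.4197 -0.1268 -3.0741]
width 0.2316
[[ 0.999  0.044 -0.001]
 [ 0.044 -0.999 -0.001]
 [-0.001  0.001 -1.   ]]
clock 19.5333
joints [-0.3345  0.5769 -0.267   1.8401  0.2119  0.7531 -2.2423]
position [0.5284 0.2429 0.0264]
ee_rot [ 3.1405e+00  6.9400e-02 -1.2000e-03]
force [ 0.1293 -1.381  -2.7391]
width 0.2327
[[ 0.999  0.044 -0.001]
 [ 0.044 -0.999 -0.   ]
 [-0.001  0.    -1.   ]]
[322.62364957 123.14197702]
[322.15264021 179.5678844 ]
```

View pics/z17.png

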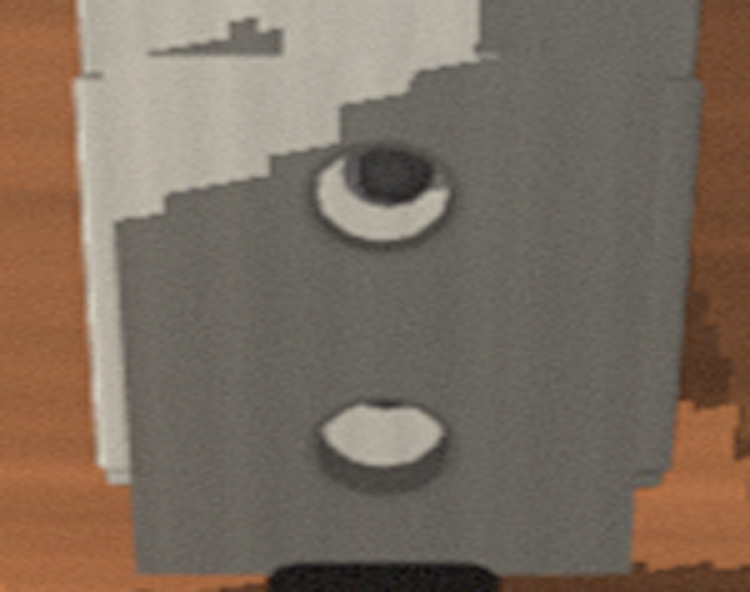

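```bash
python3 - <<'E'
from h import *
w=load('w17');s=arm.observe();p=s['position'];print(p)
for zt in (.0394,.0414):
  Hh=ray(w,[(321.6,126.9),(321.4,75+446/3.7)],p[2]+zt)
  for X in Hh:
    print(np.round(X,4),[proj(w,(X[0],X[1],z)).round(1) for z in (.035,.030,.022)])
# pin as seen: tip candidate and base edge
for z,uv in [(.035,(324,75+165/3.7)),(.030,(323.7,75+176/3.7))]: print(z,ray(w,[uv],z).round(4))
E
```

```text
[0.52837222 0.24290086 0.02641725]
[0.5965 0.2443 0.0658] [array([321.5, 121.3]), array([321.5, 120.5]), array([321.5, 119.4])]
[0.5659 0.2431 0.0658] [array([321.3, 179.2]), array([321.3, 177. ]), array([321.3, 173.8])]
[0.5967 0.2443 0.0678] [array([321.5, 120.9]), array([321.5, 120.2]), array([321.5, 119.1])]
[0.5665 0.2431 0.0678] [array([321.3, 178.1]), array([321.3, 176. ]), array([321.3, 172.8])]
0.035 [[0.5974 0.2431 0.035 ]]
0.03 [[0.5955 0.2431 0.03  ]]
```

Emit:
jog_arm(increments=[{"slide":[0,0.6,2],"roll":0,"gripper":0.1},{"slide":[-0.2,1.2,5],"roll":0,"gripper":0.1},{"slide":[-0.2,1.2,8],"roll":0,"gripper":0.1},{"slide":[-0.2,1.2,11],"roll":0,"gripper":0.1},{"slide":[-0.2,1.2,13],"roll":0,"gripper":0.1},{"slide":[-0.2,1.2,14],"roll":0,"gripper":0.1},{"slide":[-0.2,1.2,14],"roll":0,"gripper":0.1},{"slide":[-0.2,1.2,14],"roll":0,"gripper":0.1},{"slide":[-0.2,1.2,14],"roll":0,"gripper":0.1},{"slide":[-0.2,1.2,14],"roll":0,"gripper":0.1}])

```text
clock: 20.37
position: [0.5289, 0.2418, 0.0128]
ee_rot: [-3.141, -0.069, -0.0]
force: [-0.9, 0.4, -2.9]
width: 0.233
```

```bash
python3 - <<'E'
from h import *
snap('wrist','w18');st();w=load('w18')
cv2.imwrite('pics/z18.png',cv2.resize(w['frame'][75:235,245:395],None,fx=5,fy=3.7,interpolation=cv2.INTER_CUBIC))
E
```

```text
clock 20.4167
joints [-0.3368  0.5949 -0.2612  1.8501  0.2202  0.7244 -2.2478]
position [0.5289 0.2418 0.0129]
ee_rot [-3.1407e+00 -6.8600e-02 -4.0000e-04]
force [ 0.3285 -0.4964 -2.7742]
width 0.2344
[[ 0.999  0.044  0.   ]
 [ 0.044 -0.999  0.   ]
 [ 0.    -0.    -1.   ]]
```

View pics/z18.png

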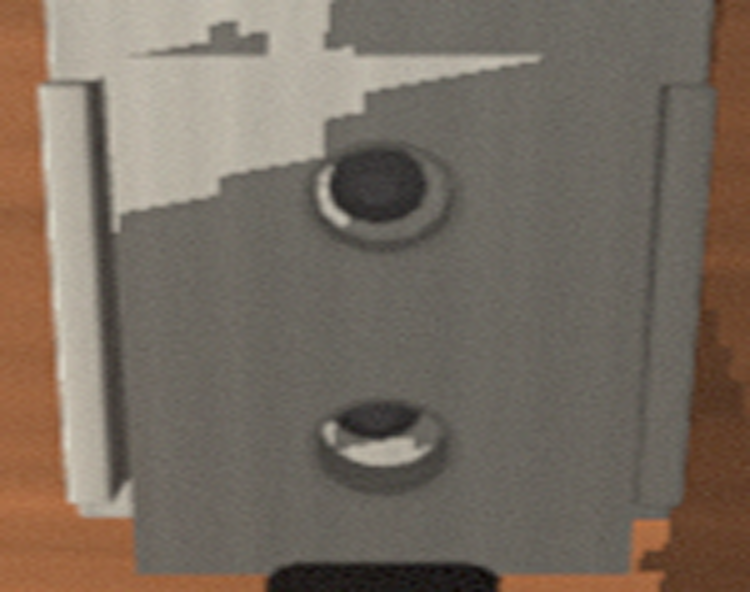

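Emit:
jog_arm(increments=[{"slide":[0,-0.4,2],"roll":0,"gripper":0.1},{"slide":[0,-0.4,4],"roll":0,"gripper":0.1},{"slide":[0,-0.4,6],"roll":0,"gripper":0.1},{"slide":[0,-0.4,8],"roll":0,"gripper":0.1},{"slide":[0,-0.4,9],"roll":0,"gripper":0.1},{"slide":[0,-0.4,10],"roll":0,"gripper":0.1},{"slide":[0,-0.4,10],"roll":0,"gripper":0.1},{"slide":[0,-0.4,10],"roll":0,"gripper":0.1},{"slide":[0,-0.4,10],"roll":0,"gripper":0.1},{"slide":[0,-0.4,10],"roll":0,"gripper":0.1}])

```text
clock: 21.25
position: [0.5289, 0.2422, 0.0028]
ee_rot: [-3.141, -0.069, -0.0]
force: [0.4, -0.3, -2.3]
width: 0.235
```

```bash
python3 - <<'E'
from h import *
snap('wrist','w19');st();w=load('w19')
cv2.imwrite('pics/z19.png',cv2.resize(w['frame'][75:235,245:395],None,fx=5,fy=3.7,interpolation=cv2.INTER_CUBIC))
E
```

```text
clock 21.3
joints [-0.3409  0.6091 -0.2566  1.8558  0.2262  0.7047 -2.2535]
position [0.5289 0.2422 0.0028]
ee_rot [-3.1408e+00 -6.8600e-02 -3.0000e-04]
force [ 0.5973  0.1608 -2.5083]
width 0.2341
[[ 0.999  0.044  0.   ]
 [ 0.044 -0.999  0.   ]
 [ 0.    -0.    -1.   ]]
```

View pics/z19.png

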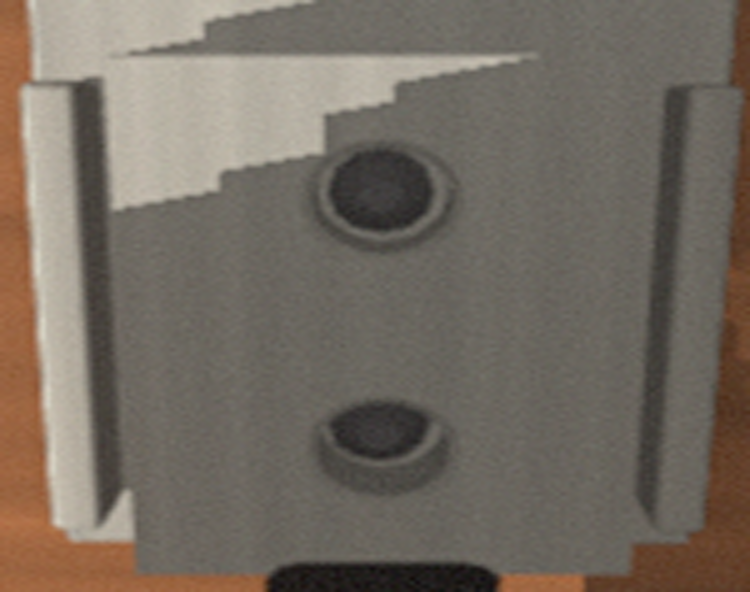

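Emit:
jog_arm(increments=[{"slide":[0,0,1.5],"roll":0,"gripper":0.1},{"slide":[0,0,3],"roll":0,"gripper":0.1},{"slide":[0,0,4],"roll":0,"gripper":0.1},{"slide":[0,0,5],"roll":0,"gripper":0.1},{"slide":[0,0,5.5],"roll":0,"gripper":0.1},{"slide":[0,0,6],"roll":0,"gripper":0.1},{"slide":[0,0,6],"roll":0,"gripper":0.1},{"slide":[0,0,6],"roll":0,"gripper":0.1},{"slide":[0,0,6],"roll":0,"gripper":0.1},{"slide":[0,0,6],"roll":0,"gripper":0.1}])

```text
clock: 22.13
position: [0.5289, 0.2422, -0.0033]
ee_rot: [-3.141, -0.069, -0.0]
force: [-0.7, -0.5, -2.5]
width: 0.231
```

```bash
python3 - <<'E'
from h import *
st()
E
```

```text
clock 22.1333
joints [-0.3431  0.6177 -0.2538  1.8594  0.2297  0.6927 -2.2566]
position [ 0.5289  0.2422 -0.0033]
ee_rot [-3.1408e+00 -6.8700e-02 -1.0000e-04]
force [-0.7011 -0.518  -2.4689]
width 0.2307
[[ 0.999  0.044  0.   ]
 [ 0.044 -0.999  0.   ]
 [ 0.    -0.    -1.   ]]
```

Emit:
jog_arm(increments=[{"slide":[0,0,0.3],"roll":0,"gripper":0.1},{"slide":[0,0,0.6],"roll":0,"gripper":0.1},{"slide":[0,0,0.9],"roll":0,"gripper":0.1},{"slide":[0,0,1.2],"roll":0,"gripper":0.1},{"slide":[0,0,1.5],"roll":0,"gripper":0.1},{"slide":[0,0,1.5],"roll":0,"gripper":0.1},{"slide":[0,0,1.5],"roll":0,"gripper":0.1},{"slide":[0,0,1.5],"roll":0,"gripper":0.1},{"slide":[0,0,1.5],"roll":0,"gripper":0.1},{"slide":[0,0,1.5],"roll":0,"gripper":0.1}])

```text
clock: 22.97
position: [0.5288, 0.2422, -0.0042]
ee_rot: [3.141, 0.069, 0.0]
force: [-2.3, -1.4, 6.9]
width: 0.234
```

Contact: Fz has risen by about 9 N at the expected height, so I'll release.

Emit:
jog_arm(increments=[{"slide":[0,0,-0.5],"roll":0,"gripper":0.2},{"slide":[0,0,-0.5],"roll":0,"gripper":0.3},{"slide":[0,0,-0.5],"roll":0,"gripper":0.6},{"slide":[0,0,-0.5],"roll":0,"gripper":0.6},{"slide":[0,0,-0.5],"roll":0,"gripper":0.6},{"slide":[0,0,-0.5],"roll":0,"gripper":0.6},{"slide":[0,0,-0.5],"roll":0,"gripper":0.6},{"slide":[0,0,-0.5],"roll":0,"gripper":0.6},{"slide":[0,0,-0.5],"roll":0,"gripper":0.6},{"slide":[0,0,-0.5],"roll":0,"gripper":0.6}])

```text
clock: 23.8
position: [0.5288, 0.2422, -0.0043]
ee_rot: [3.141, 0.069, -0.0]
force: [0.6, 0.6, 0.2]
width: 0.602
```

```bash
python3 - <<'E'
from h import *
snap('wrist','w20');snap('scene','s20');st();w=load('w20')
b=load('s20')['frame']
cv2.imwrite('pics/z20.png',np.hstack([cv2.resize(w['frame'][75:275,245:395],None,fx=2.6,fy=2.5,interpolation=cv2.INTER_CUBIC),cv2.resize(b[120:245,320:425],None,fx=4,fy=4,interpolation=cv2.INTER_CUBIC)]))
s=arm.observe();R=Rn.from_rotvec(s['ee_rot']).as_matrix()
for uv in [(285,110),(320,105),(350,110),(290,210),(320,160),(350,210),(300,80)]:
    print(uv,np.round(dpt(w,uv),4))
E
```

```text
clock 23.9
joints [-0.3435  0.6192 -0.2533  1.86    0.2304  0.6907 -2.2571]
position [ 0.5288  0.2421 -0.0043]
ee_rot [ 3.1408  0.0687 -0.    ]
force [0.1765 0.4542 0.7472]
width 0.5988
[[ 0.999  0.044 -0.   ]
 [ 0.044 -0.999 -0.   ]
 [-0.     0.    -1.   ]]
(285, 110) [0.6035 0.2592 0.0365]
(320, 105) [0.6062 0.2447 0.0374]
(350, 110) [0.6047 0.2322 0.0382]
(290, 210) [0.5595 0.2564 0.0371]
(320, 160) [0.5832 0.2437 0.0375]
(350, 210) [0.5607 0.229  0.037 ]
(300, 80) [0.616  0.2541 0.0233]
```

View pics/z20.png

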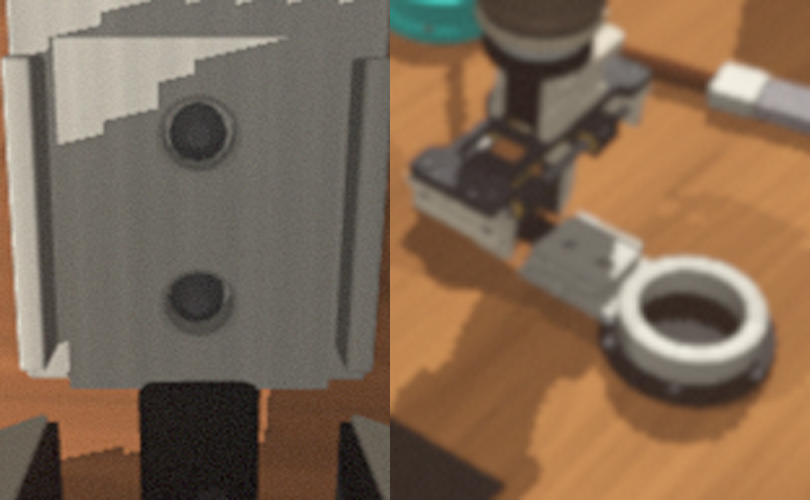

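The key is seated and released: pins show centred in both holes, and the head is level (all depths within 2 mm). Next I'll go up, shut the fingers, and come down left of the handle.

Emit:
jog_arm(increments=[{"slide":[0,0,-10],"roll":0,"gripper":0.6},{"slide":[0,0,-25],"roll":0,"gripper":0.6},{"slide":[0,0,-42],"roll":0,"gripper":0.6},{"slide":[0,0,-55],"roll":0,"gripper":0},{"slide":[-10,-8,-60],"roll":0,"gripper":0},{"slide":[-25,-20,-60],"roll":0,"gripper":0},{"slide":[-42,-33,-60],"roll":0,"gripper":0},{"slide":[-53,-42,-60],"roll":0,"gripper":0},{"slide":[-58,-50,-60],"roll":0,"gripper":0},{"slide":[-58,-55,-60],"roll":0,"gripper":0}], newtons=20)

```text
clock: 24.73
position: [0.4666, 0.2961, 0.0559]
ee_rot: [-3.141, -0.073, 0.001]
force: [0.9, -0.1, 0.2]
width: 0.14
```

```bash
cat >> h.py <<'E'
def push(A,r,al,d):
    u=-np.array([np.cos(al),np.sin(al)]);t=np.array([np.sin(al),-np.cos(al)])
    return A+r*u-d*t
E
python3 - <<'E'
from h import *
snap('wrist','w21');st();snap('top','t21')
w=load('w21')
E
```

```text
clock 24.7833
joints [-0.4501  0.5022 -0.2895  1.8874  0.196   0.7787 -2.3705]
position [0.4677 0.2968 0.056 ]
ee_rot [-3.1397e+00 -7.2400e-02 -2.0000e-04]
force [0.0082 1.2532 0.1798]
width 0.0978
[[ 0.999  0.046  0.   ]
 [ 0.046 -0.999  0.001]
 [ 0.    -0.001 -1.   ]]
```

View pics/w21.png

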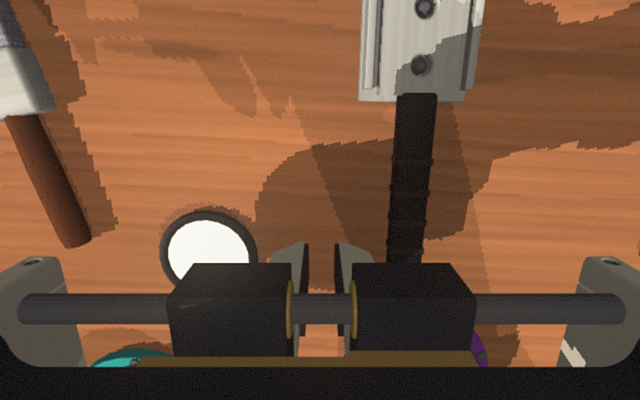

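View pics/t21.png

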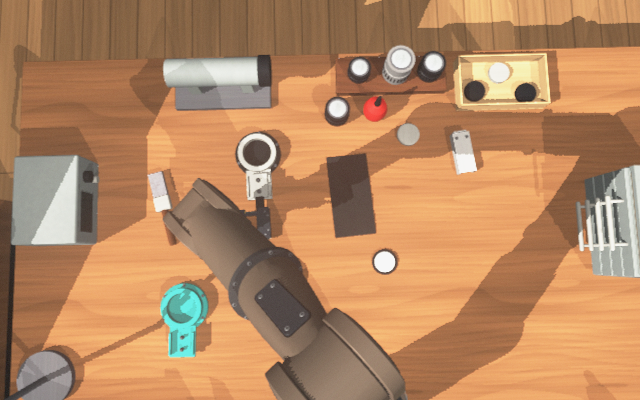

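Emit:
jog_arm(increments=[{"slide":[0,0,10],"roll":0,"gripper":0},{"slide":[0,0,22],"roll":0,"gripper":0},{"slide":[0,0,35],"roll":0,"gripper":0},{"slide":[0,0,46],"roll":0,"gripper":0},{"slide":[0,0,54],"roll":0,"gripper":0},{"slide":[0,0,58],"roll":0,"gripper":0},{"slide":[0,0,60],"roll":0,"gripper":0},{"slide":[0,0,60],"roll":0,"gripper":0},{"slide":[0,0,60],"roll":0,"gripper":0},{"slide":[0,0,60],"roll":0,"gripper":0}])

```text
clock: 25.67
position: [0.4689, 0.2948, -0.0038]
ee_rot: [-3.14, -0.069, -0.001]
force: [0.9, 0.8, -0.2]
width: 0.005
```

```bash
python3 - <<'E'
from h import *
snap('wrist','w22');st()
A=np.array([.671,.2485])
for al in np.arange(.044,.30,.04): goto((*push(A,.2,al,.028),-.0045),al)
E
```

```text
clock 25.7167
joints [-0.4706  0.5865 -0.2601  1.9305  0.2367  0.6529 -2.4049]
position [ 0.4688  0.2949 -0.0037]
ee_rot [-3.1403e+00 -6.8700e-02 -1.4000e-03]
force [ 0.3716 -0.6234  0.4138]
width 0.002
[[ 0.999  0.044  0.001]
 [ 0.044 -0.999  0.001]
 [ 0.001 -0.001 -1.   ]]
yaw now 0.0438 slide [-0.1 27.2  0.8] roll -0.0002 rows 0.7/0.0
yaw now 0.0438 slide [-1.  35.2  0.8] roll -0.0402 rows 0.8/0.3
yaw now 0.0438 slide [-1.7 43.3  0.8] roll -0.0802 rows 1.0/0.6
yaw now 0.0438 slide [-2.  51.3  0.8] roll -0.1202 rows 1.2/1.0
yaw now 0.0438 slide [-2.  59.4  0.8] roll -0.1602 rows 1.4/1.3
yaw now 0.0438 slide [-1.6 67.5  0.7] roll -0.2002 rows 1.6/1.6
yaw now 0.0438 slide [-1.  75.5  0.7] roll -0.2402 rows 1.8/1.9
```

View pics/w22.png

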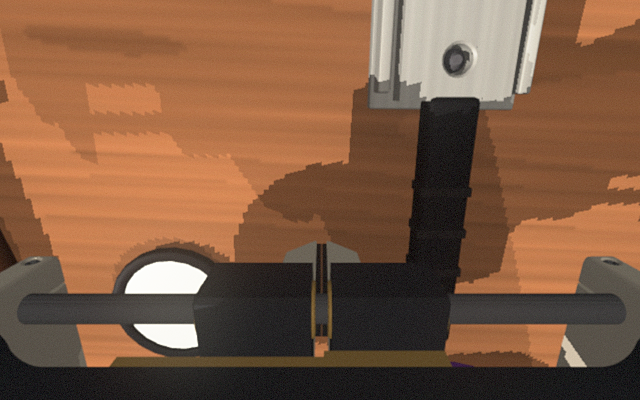

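Emit:
jog_arm(increments=[{"slide":[0,6,0.5],"roll":0,"gripper":0},{"slide":[0,13,0.5],"roll":0,"gripper":0},{"slide":[0,20,0.5],"roll":0,"gripper":0},{"slide":[0,25,0.5],"roll":0,"gripper":0},{"slide":[-0.5,30,0.5],"roll":-0.01,"gripper":0},{"slide":[-1,36,0.5],"roll":-0.04,"gripper":0},{"slide":[-1.5,43,0.5],"roll":-0.08,"gripper":0},{"slide":[-2,51,0.5],"roll":-0.12,"gripper":0},{"slide":[-2,59,0.5],"roll":-0.16,"gripper":0},{"slide":[-2,67,0.5],"roll":-0.2,"gripper":0}])

```text
clock: 26.55
position: [0.4695, 0.2281, -0.0046]
ee_rot: [-3.116, -0.387, -0.001]
force: [0.5, 3.4, -1.1]
width: 0.002
```

```bash
python3 - <<'E'
from h import *
snap('wrist','w23');st()
A=np.array([.671,.2485])
for al in np.arange(.244,.70,.05): goto((*push(A,.2,al,.028),-.0045),al)
E
```

```text
clock 26.6
joints [-0.3144  0.5591 -0.3202  2.007   0.2928  0.6187 -2.1519]
position [ 0.4698  0.2258 -0.0047]
ee_rot [3.1172e+00 3.8850e-01 7.0000e-04]
force [ 0.7779  0.6639 -0.2644]
width 0.0046
[[ 0.969  0.245  0.   ]
 [ 0.245 -0.969 -0.   ]
 [ 0.     0.    -1.   ]]
yaw now 0.2480 slide [ 0.8 -1.5 -0.2] roll 0.0040 rows 0.0/0.0
yaw now 0.2480 slide [-0.4  8.6 -0.2] roll -0.0460 rows 0.2/0.4
yaw now 0.2480 slide [-1.1 18.6 -0.2] roll -0.0960 rows 0.4/0.8
yaw now 0.2480 slide [-1.3 28.7 -0.2] roll -0.1460 rows 0.7/1.2
yaw now 0.2480 slide [-1.  38.8 -0.2] roll -0.1960 rows 0.9/1.6
yaw now 0.2480 slide [-0.2 48.9 -0.2] roll -0.2460 rows 1.2/2.0
yaw now 0.2480 slide [ 1.2 58.9 -0.2] roll -0.2960 rows 1.4/2.4
yaw now 0.2480 slide [ 3.  68.8 -0.2] roll -0.3460 rows 1.7/2.8
yaw now 0.2480 slide [ 5.3 78.7 -0.2] roll -0.3960 rows 1.9/3.2
yaw now 0.2480 slide [ 8.1 88.3 -0.2] roll -0.4460 rows 2.1/3.6
```

View pics/w23.png

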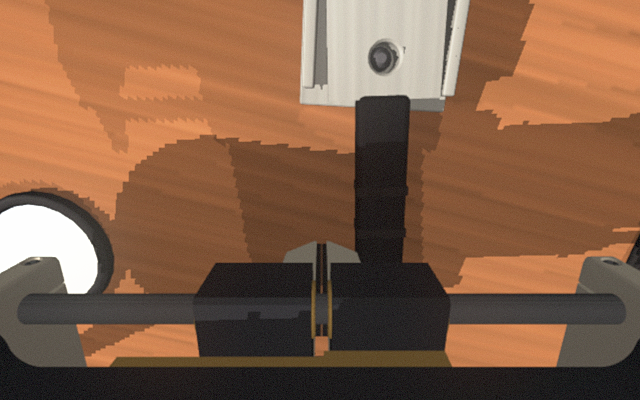

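The collar is turning and the key is still seated, with the handle parallel to the tool. I'll continue.

Emit:
jog_arm(increments=[{"slide":[0,6,0],"roll":-0.03,"gripper":0},{"slide":[-0.5,13,0],"roll":-0.07,"gripper":0},{"slide":[-1,20.5,0],"roll":-0.106,"gripper":0},{"slide":[-1.3,28.5,0],"roll":-0.146,"gripper":0},{"slide":[-1,36.5,0],"roll":-0.186,"gripper":0},{"slide":[-0.5,45,0],"roll":-0.226,"gripper":0},{"slide":[0.5,53,0],"roll":-0.266,"gripper":0},{"slide":[1.5,60,0],"roll":-0.3,"gripper":0},{"slide":[2.5,66,0],"roll":-0.33,"gripper":0},{"slide":[3,69,0],"roll":-0.346,"gripper":0}])

```text
clock: 27.43
position: [0.4885, 0.1606, -0.0049]
ee_rot: [-3.006, -0.914, 0.002]
force: [-3.0, 1.3, 1.7]
width: 0.006
```

```bash
python3 - <<'E'
from h import *
snap('wrist','w24');snap('top','t24');st()
A=np.array([.671,.2485])
for al in np.arange(.594,.90,.04): goto((*push(A,.2,al,.028),-.0045),al)
w=load('w24');t=load('t24')
cv2.imwrite('pics/z24.png',cv2.resize(t['frame'][110:260,215:345],None,fx=4,fy=4,interpolation=cv2.INTER_CUBIC))
E
```

```text
clock 27.5333
joints [-0.1134  0.5676 -0.4171  2.0165  0.3773  0.6325 -1.7627]
position [ 0.4887  0.1607 -0.0049]
ee_rot [ 3.0064e+00  9.1120e-01 -1.1000e-03]
force [-2.1357  0.0784  0.3486]
width 0.0056
[[ 0.832  0.555 -0.001]
 [ 0.555 -0.832 -0.   ]
 [-0.001 -0.    -1.   ]]
yaw now 0.5885 slide [ 0.2  1.2 -0.4] roll -0.0055 rows 0.0/0.0
yaw now 0.5885 slide [-0.7  9.3 -0.4] roll -0.0455 rows 0.2/0.4
yaw now 0.5885 slide [-1.3 17.3 -0.4] roll -0.0855 rows 0.4/0.7
yaw now 0.5885 slide [-1.6 25.4 -0.4] roll -0.1255 rows 0.6/1.0
yaw now 0.5885 slide [-1.5 33.5 -0.4] roll -0.1655 rows 0.8/1.3
yaw now 0.5885 slide [-1.1 41.5 -0.4] roll -0.2055 rows 1.0/1.6
yaw now 0.5885 slide [-0.4 49.6 -0.4] roll -0.2455 rows 1.2/2.0
yaw now 0.5885 slide [ 0.6 57.6 -0.4] roll -0.2855 rows 1.4/2.3
```

View pics/w24.png

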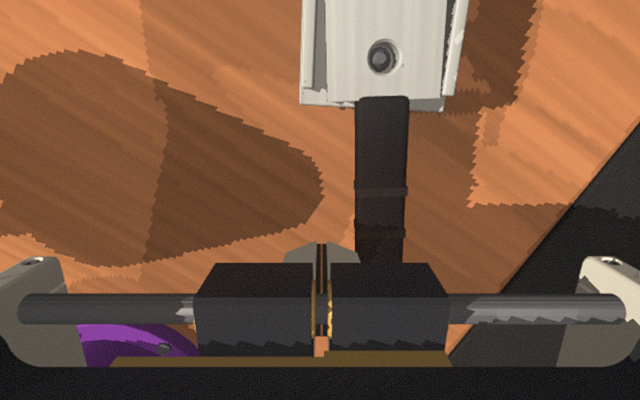

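View pics/z24.png

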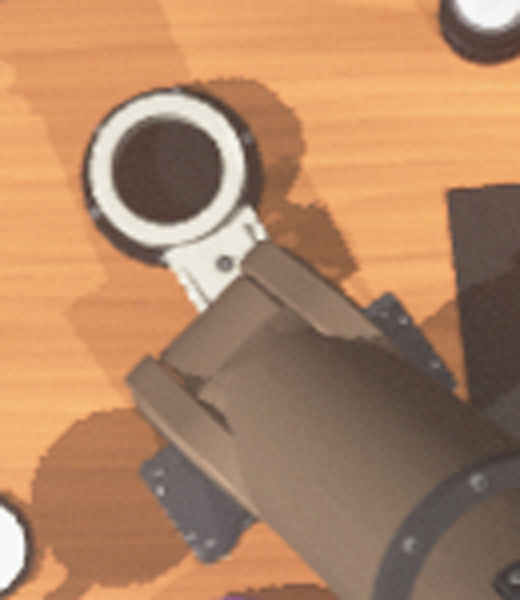

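Emit:
jog_arm(increments=[{"slide":[0,3,0],"roll":-0.01,"gripper":0},{"slide":[-0.5,6,0],"roll":-0.025,"gripper":0},{"slide":[-0.7,9,0],"roll":-0.04,"gripper":0},{"slide":[-1,11,0],"roll":-0.05,"gripper":0},{"slide":[-1,13,0],"roll":-0.06,"gripper":0},{"slide":[-1.2,15,0],"roll":-0.07,"gripper":0},{"slide":[-1.3,16,0],"roll":-0.075,"gripper":0},{"slide":[-1.3,16,0],"roll":-0.075,"gripper":0},{"slide":[-1.3,16,0],"roll":-0.075,"gripper":0},{"slide":[-1.3,16,0],"roll":-0.075,"gripper":0}])

```text
clock: 28.37
position: [0.4972, 0.1473, -0.0047]
ee_rot: [2.97, 1.025, 0.001]
force: [-0.9, 0.7, -0.0]
width: 0.005
```

Emit:
jog_arm(increments=[{"slide":[0,2,0],"roll":-0.01,"gripper":0},{"slide":[-0.2,4,0],"roll":-0.02,"gripper":0},{"slide":[-0.4,6,0],"roll":-0.03,"gripper":0},{"slide":[-0.6,7,0],"roll":-0.035,"gripper":0},{"slide":[-0.6,8,0],"roll":-0.04,"gripper":0},{"slide":[-0.6,8,0],"roll":-0.04,"gripper":0},{"slide":[-0.6,8,0],"roll":-0.04,"gripper":0},{"slide":[-0.6,8,0],"roll":-0.04,"gripper":0},{"slide":[-0.6,8,0],"roll":-0.04,"gripper":0},{"slide":[-0.6,8,0],"roll":-0.04,"gripper":0}])

```text
clock: 29.2
position: [0.5014, 0.1405, -0.0048]
ee_rot: [2.948, 1.084, 0.0]
force: [-2.5, -0.0, 0.2]
width: 0.008
```

```bash
python3 - <<'E'
from h import *
st();A=np.array([.671,.2485])
for al in np.arange(.68,.86,.04): goto((*push(A,.2,al,.028),-.0045),al)
E
```

```text
clock 29.2
joints [-0.0469  0.5799 -0.4483  2.0002  0.4047  0.6481 -1.6247]
position [ 0.5014  0.1405 -0.0048]
ee_rot [2.9485e+00 1.0840e+00 2.0000e-04]
force [-2.4867 -0.0482  0.2271]
width 0.0082
[[ 0.762  0.648  0.   ]
 [ 0.648 -0.762 -0.   ]
 [ 0.     0.    -1.   ]]
yaw now 0.7046 slide [-0.1 -5.3 -0.3] roll 0.0246 rows 0.1/0.2
yaw now 0.7046 slide [-1.2  2.7 -0.3] roll -0.0154 rows 0.1/0.1
yaw now 0.7046 slide [-2.1 10.7 -0.3] roll -0.0554 rows 0.3/0.4
yaw now 0.7046 slide [-2.6 18.8 -0.3] roll -0.0954 rows 0.5/0.8
yaw now 0.7046 slide [-2.8 26.9 -0.3] roll -0.1354 rows 0.6/1.1
```

Emit:
jog_arm(increments=[{"slide":[-0.2,1.5,0],"roll":-0.007,"gripper":0},{"slide":[-0.5,3,0],"roll":-0.015,"gripper":0},{"slide":[-0.8,4.5,0],"roll":-0.022,"gripper":0},{"slide":[-1,6,0],"roll":-0.03,"gripper":0},{"slide":[-1,6,0],"roll":-0.03,"gripper":0},{"slide":[-1,6,0],"roll":-0.03,"gripper":0},{"slide":[-1,6,0],"roll":-0.03,"gripper":0},{"slide":[-1,6,0],"roll":-0.03,"gripper":0},{"slide":[-1,6,0],"roll":-0.03,"gripper":0},{"slide":[-1,6,0],"roll":-0.03,"gripper":0}])

```text
clock: 30.03
position: [0.5034, 0.137, -0.0048]
ee_rot: [-2.929, -1.131, 0.001]
force: [-6.0, 5.7, 1.9]
width: 0.007
```

Emit:
jog_arm(increments=[{"slide":[-0.2,1.5,0],"roll":-0.007,"gripper":0},{"slide":[-0.5,3,0],"roll":-0.015,"gripper":0},{"slide":[-0.6,4.5,0],"roll":-0.022,"gripper":0},{"slide":[-0.7,6,0],"roll":-0.03,"gripper":0},{"slide":[-0.7,6,0],"roll":-0.03,"gripper":0},{"slide":[-0.7,6,0],"roll":-0.03,"gripper":0},{"slide":[-0.7,6,0],"roll":-0.03,"gripper":0},{"slide":[-0.7,6,0],"roll":-0.03,"gripper":0},{"slide":[-0.7,6,0],"roll":-0.03,"gripper":0},{"slide":[-0.7,6,0],"roll":-0.03,"gripper":0}])

```text
clock: 30.87
position: [0.5043, 0.1349, -0.005]
ee_rot: [-2.907, -1.178, 0.004]
force: [-14.0, 13.4, 3.7]
width: 0.002
```

```bash
python3 - <<'E'
from h import *
st();A=np.array([.671,.2485]);snap('wrist','w25')
for al in np.arange(.76,.90,.04): goto((*push(A,.2,al,.028),-.0045),al)
E
```

```text
clock 30.8667
joints [-0.0153  0.5877 -0.4708  1.9927  0.4147  0.6577 -1.5529]
position [ 0.5043  0.1349 -0.005 ]
ee_rot [-2.9069 -1.1775  0.0038]
force [-14.0356  13.3636   3.7019]
width 0.0024
[[ 0.718  0.696 -0.004]
 [ 0.696 -0.718  0.004]
 [-0.    -0.006 -1.   ]]
yaw now 0.7698 slide [-0.9  4.5 -0.5] roll 0.0098 rows 0.1/0.1
yaw now 0.7698 slide [-1.9 12.5 -0.6] roll -0.0302 rows 0.3/0.2
yaw now 0.7698 slide [-2.6 20.5 -0.6] roll -0.0702 rows 0.5/0.6
yaw now 0.7698 slide [-3.  28.6 -0.6] roll -0.1102 rows 0.7/0.9
```

View pics/w25.png

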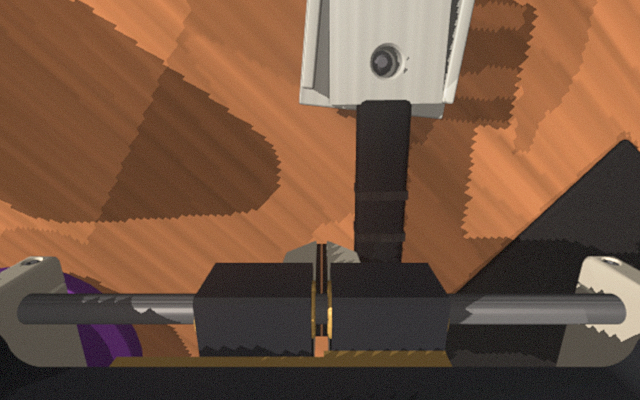

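The force rose to about 19 N with almost no motion, so the collar is at its stop. I'll back away and rise.

Emit:
jog_arm(increments=[{"slide":[0,-4,0],"roll":0.02,"gripper":0},{"slide":[0,-10,0],"roll":0.03,"gripper":0},{"slide":[0,-18,0],"roll":0.03,"gripper":0},{"slide":[0,-28,0],"roll":0.03,"gripper":0},{"slide":[0,-36,0],"roll":0.03,"gripper":0},{"slide":[0,-40,-8],"roll":0.03,"gripper":0},{"slide":[0,-40,-30],"roll":0.03,"gripper":0},{"slide":[0,-40,-60],"roll":0.03,"gripper":0},{"slide":[0,-40,-90],"roll":0.03,"gripper":0},{"slide":[-20,-40,-110],"roll":0.03,"gripper":0}])

```text
clock: 31.75
position: [0.4686, 0.1487, 0.1087]
ee_rot: [-2.929, -1.131, -0.009]
force: [0.8, 0.7, 1.5]
width: 0.005
```

Emit:
jog_arm(increments=[{"slide":[-20,0,-20],"roll":0,"gripper":0},{"slide":[-50,0,-50],"roll":0,"gripper":0},{"slide":[-80,0,-80],"roll":0,"gripper":0},{"slide":[-105,0,-90],"roll":0,"gripper":0},{"slide":[-120,0,-90],"roll":0,"gripper":0},{"slide":[-120,0,-90],"roll":0,"gripper":0},{"slide":[-120,0,-90],"roll":0,"gripper":0},{"slide":[-120,0,-90],"roll":0,"gripper":0},{"slide":[-120,0,-90],"roll":0,"gripper":0},{"slide":[-120,0,-90],"roll":0,"gripper":0}])

```text
clock: 32.58
position: [0.377, 0.0658, 0.1949]
ee_rot: [-2.93, -1.13, 0.001]
force: [-0.9, 0.2, 0.1]
width: 0.003
```

```bash
python3 - <<'E'
from h import *
snap('wrist','w26');snap('top','t26');snap('scene','s26');st()
E
```

```text
clock 32.7333
joints [ 0.2617  0.0868 -0.5997  2.0774  0.0576  0.994  -1.203 ]
position [0.3768 0.0655 0.1949]
ee_rot [-2.9308e+00 -1.1294e+00  1.1000e-03]
force [-0.7317 -0.1696 -0.0375]
width 0.001
[[ 0.741  0.671 -0.001]
 [ 0.671 -0.741  0.   ]
 [-0.    -0.001 -1.   ]]
```

View pics/w26.png

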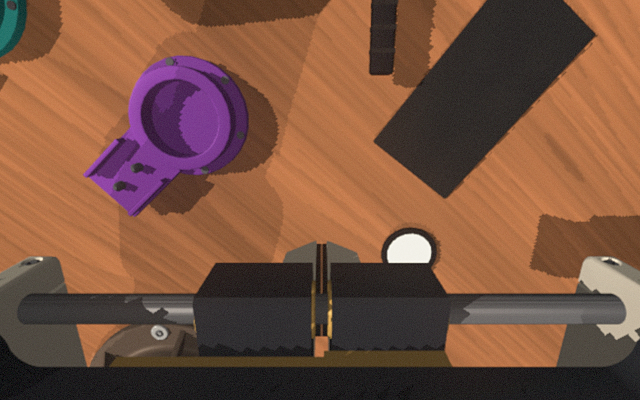

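View pics/t26.png

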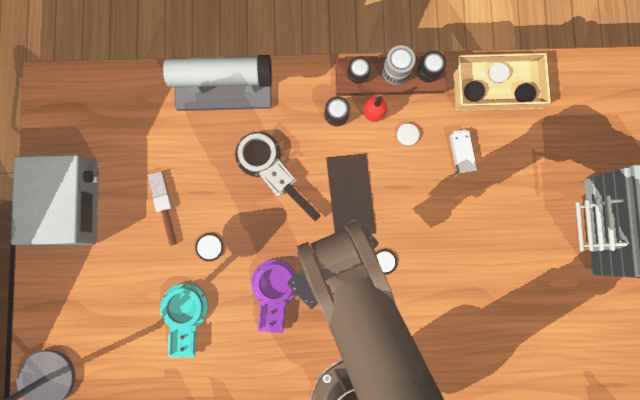

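View pics/s26.png

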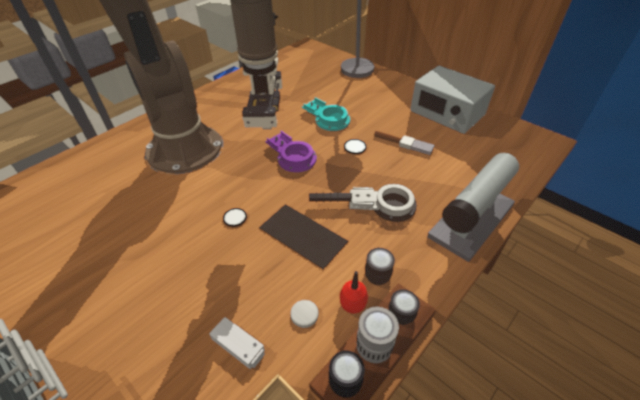

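```bash
python3 - <<'E'
from h import *
t=load('t26');a=load('top0')
f=t['frame']
cv2.imwrite('pics/z26.png',cv2.resize(f[125:225,230:330],None,fx=6,fy=6,interpolation=cv2.INTER_CUBIC))
hsv=cv2.cvtColor(f,cv2.COLOR_BGR2HSV)
m=((hsv[...,2]<95)&(hsv[...,1]<120)).astype(np.uint8);k=np.zeros_like(m);k[184:222,280:324]=1;m&=k
cs,_=cv2.findContours(m,0,2);c=max(cs,key=cv2.contourArea).reshape(-1,2)
P=ray(t,c,.036)[:,:2];v,_,_,_=[x for x in cv2.fitLine(P.astype(np.float32),2,0,.01,.01)],0,0,0
l=cv2.fitLine(P.astype(np.float32),2,0,.01,.01).ravel();print('handle yaw',np.arctan2(l[1],l[0]),l)
# diff of bystanders
d=cv2.absdiff(t['frame'],a['frame']).max(2)
for n,(x,y) in dict(lens=(337,110),blower=(375,108),cap=(408,134),fb=(209,247),brush=(162,207)).items(): print(n,(d[y-18:y+19,x-18:x+19]>60).sum())
s0=load('scene0')['frame'];s1=load('s26')['frame'];d=cv2.absdiff(s0,s1).max(2)
for n,(x,y) in dict(lens=(380,265),blower=(354,293),cap=(305,314),fa=(235,217),fb=(355,146),brush=(405,143)).items(): print(n,(d[y-15:y+16,x-15:x+16]>60).sum())
E
```

```text
handle yaw 0.74802715 [0.7330323  0.6801939  0.53873736 0.13784522]
lens 0
blower 0
cap 0
fb 0
brush 0
lens 0
blower 0
cap 0
fa 0
fb 0
brush 0
```

View pics/z26.png

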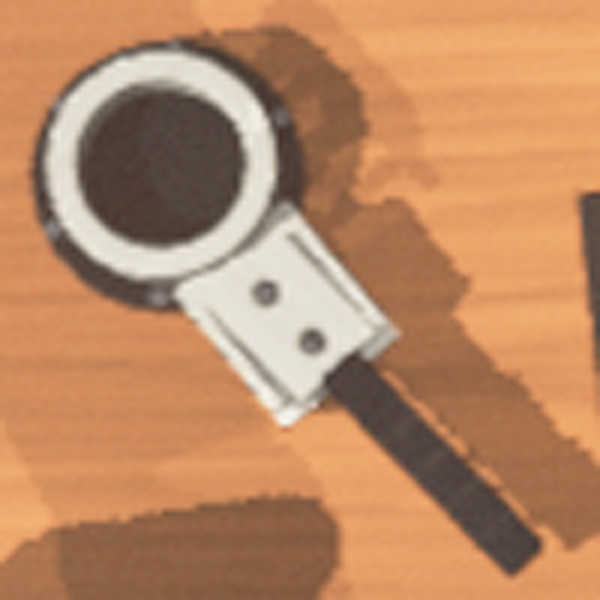

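```bash
python3 - <<'E'
from h import *
st();print(arm.sign_off())
E
```

```text
clock 32.7333
joints [ 0.2617  0.0868 -0.5997  2.0774  0.0576  0.994  -1.203 ]
position [0.3768 0.0655 0.1949]
ee_rot [-2.9308e+00 -1.1294e+00  1.1000e-03]
force [-0.7317 -0.1696 -0.0375]
width 0.001
[[ 0.741  0.671 -0.001]
 [ 0.671 -0.741  0.   ]
 [-0.    -0.001 -1.   ]]
the job is handed in; nothing more can be done
None
```

I did the job in the order asked and handed it in at 32.7 s. I drew the key out along the sleeve, laid it on the mat head-far and let go. I then took it again by the handle, seated it on both pins and let go. Last, I pushed the handle right with shut fingers until the collar met its stop.

**Last checks**
- **Stop:** the push force rose to about 19 N with almost no further movement. The handle now stands at about 0.75 rad yaw in the top view, up from 0.044 rad when it was seated.
- **Seating:** after I let go, the head was level: its measured points were within 2 mm in height. Both pins show in the holes in the final top view.
- **Bystanders:** the lens, blower, rear cap, brush and filter_b showed no change between first and last pictures in both views. Filter_a was compared in the scene view only, because the arm covered it from above.
- **Robot:** clear of everything at hand-in.

**What disagreed**
- **Fingertips:** they ended about 29 mm short of the reported TCP. My first grip closed above the key head without touching it, and I corrected by going lower.
- **Heights:** measured heights ran about 1 to 3 mm above the stated ones. Two-view heights of the key on the mat were about 7 mm high, so I did not use them.

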